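# Lean cleaned cover plates on the fold-up rack and put the scrapers away

## Robot

A 7-joint arm with a two-finger parallel gripper is mounted at the origin on the work surface. World frame = base frame: x ahead of the robot, y to its left, z up, the work surface at z = 0. Lengths are in m, angles in degrees, forces in N, time in s.
With the tool pointing down it reaches from about 0.425 to 0.875 m from the base axis. Payload 4.7 kg.
Tool frame: the origin (TCP) lies at the very end of the fingers, on their centre line; the grasp point (between the pads) lies 19 mm behind it; z points along the fingers, y is the line along which they close (so a half turn about z gives the same grasp; the last joint's range is limited). The gripper opens to 87 mm and grips with 3 to 60 N. Pads are 19 mm wide; open, the fingers measure 117 mm over their backs; the gripper's body (75 mm by 190 mm) begins 51 mm behind the grasp point.
Start: joints at [-70.697, 18.392, -4.016, 83.108, 1.295, 78.541, -3.26], TCP at [0.206, 0.616, 0.223] pointing down, gripper open.
Joint ranges: [-163.93, 163.93], [-17.29, 119.83], [-79.2, 71.16], [3.27, 140.29], [-89.18, 269.18], [5.43, 117.66], [-154.24, 154.24]. Speed limits (degrees/s): [147.25, 147.25, 180, 180, 180, 180, 180].

## Interface

Orientations are given as [roll, pitch, yaw] about the fixed x, y, z axes, in that order (R = Rz(yaw) Ry(pitch) Rx(roll)).
In Python, from cell import get_obs, eyes, env gives the robot as it stands.
- The arm moves only by the tool servo_tool, never from a script. Its argument "series" is a list that holds one entry, the list of rows, each a list of 7 numbers: the shift along the tool's x, y, z in units of 300 mm (1.0 is 300 mm), then the turn, a rotation vector about the tool's x, y, z in units of pi rad (1.0 is pi rad), then the opening, from 0 (shut) to 1 (fully open). In form: [[[tx, ty, tz, wx, wy, wz, gripper], ...]]. A call has 1 to 12 rows; each row is the pose to reach, as a shift and turn from the pose commanded when the call began, along the tool's axes at that moment, turning the shorter way round; what a row does not reach only later rows make up. A row lasts 1/12 s, in which the tool goes at most 41.7 mm and 7.16 degrees, less where a joint would pass 70% of its speed; a pose out of reach is approached as far as the arm can. A call with a number of a shift or a turn outside -1 to 1 is refused whole. A call with a gripper value outside its range is refused whole. The fingers move at their own pace and stop on an object; "grip_force" is the grip in N (left out, the last holds). Time passes only in rows, so rows that repeat a pose let the fingers close. It gives the time, the measured TCP pose, the force, the opening and the grip force at its end, in the units of the state.
- get_obs(): the state, without advancing time (a new reading comes with each control period).
- eyes.read_camera(name): name is "side" or "top"; returns a dict with "frame" (480x640x3 uint8, red, green, blue), "depth" (480x640 float32, m along the optical axis (not along the pixel's ray), 0 where there is no reading), "fx", "fy", "cx", "cy" (pixels), "origin" and "rotation" of the camera in the world. Camera axes: x right, y down, z forward; pixel columns grow to the right and rows downward; lengths in m; the calibration is good to about 2 mm. A picture is of the moment at which its call begins.
- env.sign_off(): hands the job in; it is judged then, once.
The state is a dict: "time_s": time; "qpos": joint angles; "joint_velocities": joint speeds; "effort": joint torques, N m; "tool_pos": TCP position; "tool_rot": TCP orientation; "force": force on the tool from outside, world axes, zero at the start; "wrist_torque": the same for the moment, N m; "grip_width": finger opening in m; "grasp_force": force on a finger pad.
Only numpy, scipy, OpenCV 4.12 (cv2) and the standard library are available. Lean on these libraries where they do the work, as an engineer would, in place of code of your own. Each camera call takes 0.05 s, during which the arm holds its last target. There are 200 camera calls.

## Task

The cover plates have been scraped clean: raise the leaning rack's backrest all the way to its stop, then move every plate from the wooden stand to the rack, standing side by side on its short edge with its foot on the rubber strip and its back against the rail, so that it leans back about 20 degrees, square to the rail, and stays without sliding. Put both scrapers away too, each slid flat, blade first and fully home into the holder channel of its own width (the wide scraper in the wide one, the narrow scraper in the narrow one). Leave the tape roll, the can and the torch where they are.

Things in the scene. Friction and masses are not known exactly. Their poses are not given: they have to be found in the camera images.
- plate1: White plastic cover plate, 8 mm thick (own x), 60 mm wide (y), 140 mm high (z), about 90 g; all plates are alike. Origin: centre of its bottom edge face; z points up the plate. Starts on edge in a groove of the stand (may be absent).
- plate2: White plastic cover plate, 8 mm thick (own x), 60 mm wide (y), 140 mm high (z), about 90 g; all plates are alike. Origin: centre of its bottom edge face; z points up the plate. Starts on edge in a groove of the stand (may be absent).
- plate3: White plastic cover plate, 8 mm thick (own x), 60 mm wide (y), 140 mm high (z), about 90 g; all plates are alike. Origin: centre of its bottom edge face; z points up the plate. Starts on edge in a groove of the stand (may be absent).
- plate4: White plastic cover plate, 8 mm thick (own x), 60 mm wide (y), 140 mm high (z), about 90 g; all plates are alike. Origin: centre of its bottom edge face; z points up the plate. Starts on edge in a groove of the stand (may be absent).
- stand: Fixed wooden stand, 204 x 84 mm, 30 mm high, with four grooves across it (along its y) at x = -72, -24, 24, 72 mm; grooves 11 mm wide, 22 mm deep, floor 8 mm above the bench. Origin under its centre. Plates stand in the grooves with their 8 mm thickness roughly along the stand's x.
- rack: Fixed leaning rack: plywood base 110 (x) x 330 (y) x 12 mm, origin under its centre; its -x side faces the robot. Its backrest (joint backrest) hinges about an axis along y at x = 35 mm, z = 18 mm. Room for four plates side by side between the side bars (y = -140 to 140 mm).
- strip_mid (a point): Middle of the black rubber strip on the rack's base, on its top (rack x = 9, y = 0, z = 12 mm). Strip 24 mm wide, along the rack's y, flush, no lip. Backrest at its stop: a plate with its foot centred on the strip and its back on the rail leans back (top towards rack +x) 20 degrees; 10 mm of foot shift changes that by about 7 degrees.
- backrest (a joint): Angle of the rack's backrest, rad: 0 folded flat towards the robot over the base, 1.57 upright, 1.745 against its stop (fully raised, leaning slightly away from the robot). Stiff friction hinge (0.25 N m): stays where it is left.
- rail_mid (a point): Middle of the backrest's rail, on its axis: a round steel bar 12 mm thick, 296 mm long along the rack's y, 75 mm from the hinge axis; side bars 10 mm thick at y = -148 and 148 mm join it to the hinge.
- scraper_wide: Flat scraper with a 62 mm wide blade lying on the bench. Black handle 95 mm long, 24 mm wide, 22 mm high (x from -69 to 26 mm); steel blade 3 mm thick, x from 26 to 110 mm, flush with the handle's underside. Origin: on the underside, at the front part of the handle where it is best gripped; x points to the blade's tip, z up. The centre of mass lies in the blade.
- scraper_wide_tip (a point): Middle of the front edge of that scraper's blade, at its underside (110 mm from its origin).
- scraper_narrow: Flat scraper with a 34 mm wide blade lying on the bench. Black handle 95 mm long, 24 mm wide, 22 mm high (x from -69 to 26 mm); steel blade 3 mm thick, x from 26 to 110 mm, flush with the handle's underside. Origin: on the underside, at the front part of the handle where it is best gripped; x points to the blade's tip, z up. The centre of mass lies in the blade.
- scraper_narrow_tip (a point): Middle of the front edge of that scraper's blade, at its underside (110 mm from its origin).
- holder: Fixed grey scraper holder, 86 (x) x 150 (y) x 45 mm high, origin under its centre. Two flat channels side by side, open towards its -x side and bridged by two aluminium straps; x points into the channels.
- slot_wide (a point): Mouth of the wide channel, at the middle of its floor, 30 mm above the bench: 70 mm wide, 9 mm high under the straps, 76 mm deep along the holder's x to its back wall. The first strap begins 11 mm inside the mouth. Axes as the holder's.
- slot_narrow (a point): Mouth of the narrow channel, at the middle of its floor, 30 mm above the bench: 42 mm wide, 9 mm high under the straps, 76 mm deep. Axes as the holder's.
- tape_roll: Bystander: roll of tape, 90 mm across, 38 mm high, origin under its centre.
- spray_can: Bystander: upright can, 60 mm across, 130 mm high, origin under its centre.
- torch: Bystander: black torch lying down, about 140 mm long, 52 mm thick, origin under its middle.
Mind the look-alikes: they are no part of the job. What is shaped like the scraper_narrow but purple is not meant.

How it is judged:
By the outcome, as a careful person would: the job done as asked, in the order asked, and still so for the second after the job is handed in, with the robot touching nothing.
Of plate1, plate2, plate3, plate4 only 3 to 4 are there at a start; the rules pass over those that are not, and their reading is None.
At some moment in a run one of scraper_wide, scraper_narrow may be knocked a few centimetres aside while the robot is not near it.
It also fails if it takes over 210 s, if anything falls off the work surface, if the arm or the gripper's body presses on something with over 40 N, if the wrist force passes 120 N, or if a joint passes its speed limit or range.

## Working session

There is one attempt and no reset: what is moved stays moved. The work goes in short steps, Python scripts to look and compute and a tool call to move; the robot and the scene stay as the last step left them, time stands still between calls to the robot, and variables do not carry over. Pictures are saved under pics/ and viewed, at most 14 in all, crops included, and the job is handed in when it is done.

Besides the shell and the picture viewer there is one more tool, called after "Request:" by a JSON object that holds its "method" and its "body", one argument or row to a line. servo_tool: Moves the arm, as the interface text tells. Shifts and turns lie within -1 to 1; 1 stands for 300 mm of shift or pi rad of turn. Its arguments: {"type":"object","properties":{"series":{"type":"array"},"grip_force":{"type":"number"}},"required":["series"]}

```bash
ls; mkdir -p pics; cat > h.py <<'E'
import numpy as np, cv2
from cell import get_obs, eyes, env
from scipy.spatial.transform import Rotation as R
def cam(n):
    c=eyes.read_camera(n); np.savez('%s.npz'%n,**c); return c
def cloud(c):
    d=c['depth']; v,u=np.mgrid[:480,:640]
    p=np.stack([(u-c['cx'])/c['fx']*d,(v-c['cy'])/c['fy']*d,d],-1)
    w=p@np.array(c['rotation']).T+np.array(c['origin']); w[d==0]=np.nan; return w
E
python3 - <<'E'
from h import *
for n in('top','side'):
    c=cam(n); cv2.imwrite('pics/%s0.png'%n,c['frame'][:,:,::-1]); print(n,c['origin'],np.round(c['rotation'],3),c['fx'],c['cx'],c['cy'])
o=get_obs();print(o)
E
```

```text
pics
top [ 0.35865145 -0.02801751  1.075052  ] [-173.322   -0.968  -89.756] 480.8083637996346 316.3049543649017 239.14255786104655
side [ 0.24199259 -0.78269742  0.77125494] [-132.928   -0.528  -16.339] 434.98172559577205 322.583879973054 236.92710847470755
{'time_s': 0.1, 'qpos': array([-70.69640354,  18.43352355,  -4.01602286,  83.16597047,
         1.29655558,  78.54161641,  -3.25984911]), 'joint_velocities': array([ 0.05138639, -0.12101101,  0.0191369 , -0.15279501,  0.01157537,
       -0.03247792, -0.07255558]), 'effort': array([-6.17942101e-05, -4.92572737e+01, -4.05581212e-01, -3.13402104e+01,
       -6.42089825e-02,  3.94428510e-02,  6.05809760e-05]), 'tool_pos': array([0.20609975, 0.61595034, 0.22160259]), 'tool_rot': array([-1.79904208e+02,  6.78726359e-03,  1.61506888e+02]), 'force': array([-0.13475436, -1.08999035, -0.83138637]), 'wrist_torque': array([0.01936822, 0.0262239 , 0.00931053]), 'grasp_force': 0.0, 'grip_width': 0.08681397058272577}
```

View pics/top0.png

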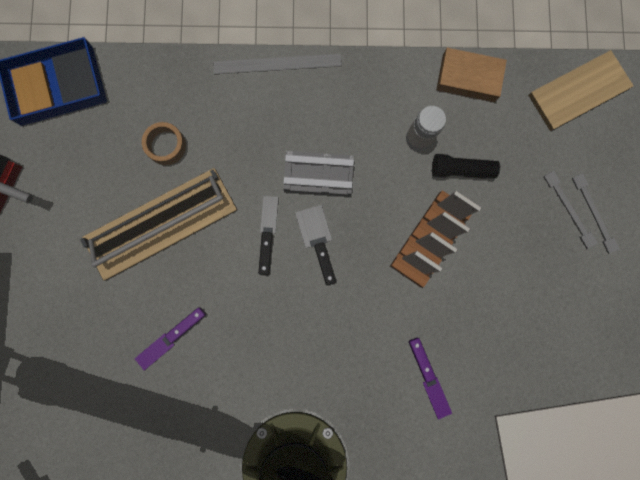

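View pics/side0.png

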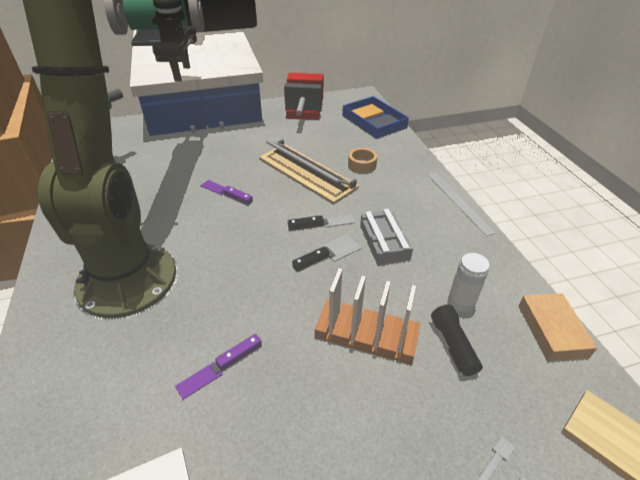

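The top view shows the rack at (165,225), narrow scraper at (267,235), wide scraper at (317,245), holder at (320,173), and the stand with four plates at (435,240). The purple scrapers at (170,338) and (430,378) are the look-alikes, so I'll use only the black-handled ones. Next I'll measure.

```bash
python3 - <<'E'
s=open('h.py').read().replace("w=p@np.array(c['rotation']).T","w=p@R.from_euler('xyz',c['rotation'],degrees=True).as_matrix().T")
s+='''
def ld(n): return dict(np.load('%s.npz'%n))
def blobs(mask,W,minpx=30,tag=''):
    n,l,st,ce=cv2.connectedComponentsWithStats(mask.astype(np.uint8))
    for i in range(1,n):
        if st[i,4]<minpx: continue
        P=W[l==i]; r=cv2.minAreaRect((P[:,:2]*1000).astype(np.float32))
        print(tag,'px',np.round(ce[i]),'n',st[i,4],'rect mm',np.round(r[0],1),np.round(r[1],1),round(r[2],1),'z',np.round(np.percentile(P[:,2],[2,50,98])*1000,1))
'''
open('h.py','w').write(s)
E
python3 - <<'E'
from h import *
c=ld('top');W=cloud(c);f=c['frame'].astype(int);r,g,b=f[...,0],f[...,1],f[...,2];z=W[...,2]
print('bench z',np.nanmedian(z[300:330,300:400]), np.nanmedian(z[60:100,120:200]),np.nanmedian(z[200:300,520:600]))
roi=np.zeros(z.shape,bool);
def box(x0,y0,x1,y1):
    m=np.zeros(z.shape,bool);m[y0:y1,x0:x1]=1;return m
blobs(box(70,165,245,285)&(r-b>35)&(z<.02),W,tag='ply')
blobs(box(70,165,245,285)&(z>.02),W,tag='rackhi')
blobs(box(385,185,485,290)&(r-b>40)&(z>.02)&(z<.04),W,tag='stand')
blobs(box(385,185,500,290)&(z>.135),W,10,tag='plates')
blobs(box(270,140,365,205)&(z>.007),W,tag='holder')
blobs(box(270,140,365,205)&(z>.04),W,tag='straps')
blobs(box(250,190,345,290)&(z>.012),W,tag='handle')
blobs(box(250,190,345,290)&(z>.0015)&(z<.010)&(r>110),W,tag='blade')
print(np.round(z[145:205:2,282:360:3]*1000).astype(int))
E
```

```text
bench z -0.00035397591922237126 -0.0005702832483648335 -0.00037297826528892575
ply px [147. 205.] n 778 rect mm [558.4 333. ] [ 19.4 313. ] 28.9 z [ 1.7 11.4 15.7]
ply px [170. 238.] n 1369 rect mm [499.4 294.3] [ 77.5 330.9] 30.9 z [ 7.7 11.6 15.8]
ply px [152. 213.] n 578 rect mm [539.8 318.9] [ 12.1 284.9] 29.2 z [ 7.7 11.7 16.1]
ply px [161. 224.] n 178 rect mm [513.7 302.9] [  5.5 277.1] 28.8 z [ 7.3 11.6 15.3]
ply px [165. 231.] n 357 rect mm [498.3 289.7] [  7.8 287.3] 29.1 z [ 7.6 11.7 15.9]
rackhi px [151. 227.] n 1253 rect mm [522. 307.] [ 78.5 324.5] 29.1 z [20.6 63.5 68.8]
rackhi px [188. 189.] n 49 rect mm [591.9 240.1] [ 7.  47.3] 29.0 z [20.3 22.1 26. ]
rackhi px [159. 205.] n 95 rect mm [556.9 302. ] [ 7.4 92.9] 29.2 z [20.1 21.8 24.5]
rackhi px [130. 220.] n 38 rect mm [522.4 363.9] [ 7.2 39.8] 28.2 z [20.2 21.3 24.6]
stand px [442. 196.] n 73 rect mm [ 579.1 -323.8] [15.8 25.2] 44.6 z [23.8 29.1 32.7]
stand px [434. 212.] n 178 rect mm [ 541.2 -306.9] [29.6 40. ] 55.1 z [24.7 29.3 33.1]
stand px [428. 232.] n 277 rect mm [ 488.6 -302.7] [86.2 36.6] 61.9 z [25.4 29.5
[... 17545 characters left out ...]
     -4                    0
                     0                    2]
 [                  -1                    0                   -3
                    -3 -9223372036854775808                   -2
                    -1                    3                   -1
                    -1                    0                   -2
                    -1                    2                    1
                     0                    0                    1
                     1                   -1                    2
                     3                    2                   -2
                    -1                   -2]]<stdin>:15: RuntimeWarning: invalid value encountered in cast
```

```bash
python3 - <<'E'
from h import *
c=ld('top');f=c['frame'][:,:,::-1]
a=cv2.resize(f[135:290,75:365],None,fx=2.7,fy=2.7,interpolation=cv2.INTER_CUBIC);cv2.imwrite('pics/c1.png',a)
E
```

```text
(no output)
```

View pics/c1.png

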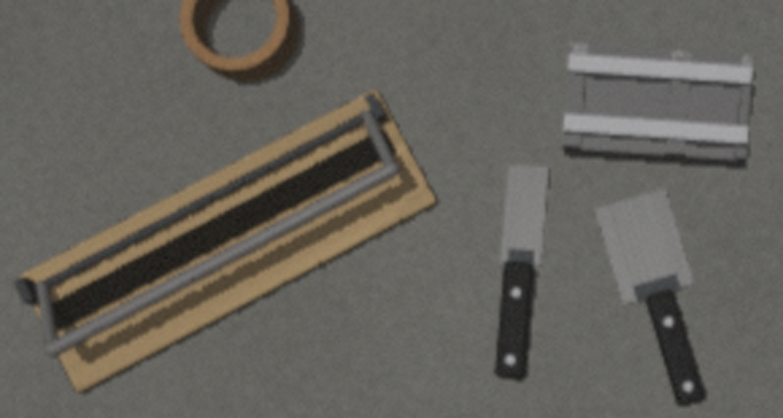

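The crop shows the rack with its rail partly raised (crop (225,260)) and the strip behind it. The holder's left channel is the wider one. The black narrow scraper lies at (515,270) and the black wide scraper at (655,290).

```bash
cat > meas.py <<'E'
from h import *
def rackfit(c):
    W=cloud(c);z=W[...,2];m=np.zeros(z.shape,bool);m[160:290,65:250]=1
    f=c['frame'].astype(int)
    P=W[m&(z>.006)&(z<.030)&((f[...,0]-f[...,2]>25))][:,:2]*1000
    r=cv2.minAreaRect(P.astype(np.float32)); return W,m,r
E
python3 - <<'E'
from meas import *
c=ld('top');W,m,r=rackfit(c);z=W[...,2];print('base',r)
yaw=(r[2] if r[1][0]<r[1][1] else r[2]-90)
C=np.array(r[0])
def fr(P,C,yaw): 
    a=np.radians(yaw);M=np.array([[np.cos(a),np.sin(a)],[-np.sin(a),np.cos(a)]]);return (P-C)@M.T
Q=W[m&(z>.045)];q=np.c_[fr(Q[:,:2]*1000,C,yaw),Q[:,2]*1000]
for y in(-120,-60,0,60,120):
    s=q[abs(q[:,1]-y)<15];print('rail',y,np.round(np.percentile(s,[5,50,95],axis=0)[:,[0,2]],1).tolist(),len(s))
f=c['frame'].sum(-1)
S=W[m&(f<110)&(z<.016)&(z>.008)];s=fr(S[:,:2]*1000,C,yaw);print('strip dark',np.percentile(s,[3,50,97],axis=0).round(1),len(s))
# holder
C=np.array([629,-50.2]);yaw=-4.0
h=np.zeros(z.shape,bool);h[135:210,270:370]=1
for zz in(.007,.02,.035):
  P=W[h&(z>zz)][:,:2]*1000;print('holder>',zz,cv2.minAreaRect(P.astype(np.float32)))
H=W[h];q=np.c_[fr(H[:,:2]*1000,C,yaw),H[:,2]*1000]
for x0,x1 in((-12,6),(-4,6)):
  s=q[(q[:,0]>x0)&(q[:,0]<x1)]
  print([(y,int(np.median(s[abs(s[:,1]-y)<1.5][:,2]))) for y in range(-78,80,2) if (abs(s[:,1]-y)<1.5).any()])
s=q[abs(q[:,1]-30)<25];print([(x,int(np.median(s[abs(s[:,0]-x)<1.5][:,2]))) for x in range(-50,52,2)])
for zz in (.14,.143):
  b=np.zeros(z.shape,bool);b[185:290,385:500]=1;blobs(b&(z>zz),W,10,'pl')
E
```

```text
base ((517.086669921875, 303.91131591796875), (110.48297119140625, 329.641845703125), 29.192012786865234)
rail -120 [[-32.7, 60.9], [-28.1, 64.7], [-22.6, 67.4]] 81
rail -60 [[-32.4, 60.4], [-28.0, 64.7], [-21.6, 68.4]] 81
rail 0 [[-32.4, 60.8], [-28.2, 65.3], [-22.1, 68.0]] 83
rail 60 [[-32.4, 62.0], [-27.7, 65.2], [-22.2, 68.0]] 82
rail 120 [[-32.1, 60.4], [-27.9, 64.9], [-22.5, 68.0]] 85
strip dark [[   1.3 -129.1]
 [   9.9   14.2]
 [  18.4  145.3]] 909
holder> 0.007 ((635.4677124023438, -52.27040100097656), (175.97030639648438, 149.52374267578125), 65.03716278076172)
holder> 0.02 ((629.1312866210938, -48.97935485839844), (150.3223876953125, 87.89773559570312), 86.33570861816406)
holder> 0.035 ((629.0349731445312, -48.97076416015625), (150.2261962890625, 87.13739013671875), 86.49846649169922)
[(-78, 0), (-76, 0), (-74, 36), (-72, 39), (-70, 39), (-68, 38), (-66, 34), (-64, 29), (-62, 29), (-60, 29), (-58, 28), (-56, 30), (-54, 29), (-52, 30), (-50, 30), (-48, 28), (-46, 29), (-44, 29), (-42, 27), (-40, 28), (-38, 28), (-36, 29), (-34, 30), (-32, 29), (-30, 28), (-28, 29), (-26, 30), (-24, 31), (-22, 36), (-20, 38), (-18, 37), (-16, 38), (-14, 38), (-12, 38), (-10, 38), (-8, 30), (-6, 29), (-4, 30), (-2, 29), (0, 28), (2, 29), (4, 29), (6, 30), (8, 29), (10, 29), (12, 30), (14, 29), (16, 29), (18, 30), (20, 30), (22, 30), (24, 28), (26, 30), (28, 29), (30, 29), (32, 29), (34, 29), (36, 29), (38, 30), (40, 29), (42, 30), (44, 30), (46, 30), (48, 29), (50, 28), (52, 29), (54, 30), (56, 29), (58, 29), (60, 28), (62, 30), (64, 38), (66, 38), (68, 38), (70, 38), (72, 38), (74, 38), (76, 37), (78, -1)]
  return _methods._mean(a, axis=axis, dtype=dtype,
  ret = ret.dtype.type(ret / rcount)
Traceback (most recent call last):
ValueError: cannot convert float NaN to integer
```

```bash
cat > plan.py <<'E'
from h import *
def frame(C,yaw):
    Rz=R.from_euler('z',yaw,degrees=True)
    return lambda x,y,z: Rz.apply([x,y,z])+np.array([C[0],C[1],0.])
RY=29.2; rack=frame((517.1,303.9),RY)
HY=-3.6; hold=frame((629.1,-49.0),HY)
def tool(yyaw,tilt=0):
    """tool down, tool y along heading yyaw; tilt leans tool body towards +yyaw"""
    a=np.radians(tilt); y=np.array([np.cos(a),0,-np.sin(a)]); z=-np.array([np.sin(a),0,np.cos(a)])
    return R.from_euler('z',yyaw,degrees=True)*R.from_matrix(np.c_[np.cross(y,z),y,z])
def plan(*wp):
    """wp: (pos mm, Rotation, grip, rows) ; relative to measured pose"""
    o=get_obs(); p0=o['tool_pos']*1000; R0=R.from_euler('xyz',o['tool_rot'],degrees=True)
    print('now',p0.round(1),o['tool_rot'].round(1),'F',o['force'].round(1),'w',round(o['grip_width']*1000,1),'gf',round(o['grasp_force'],1),'t',o['time_s'])
    n=0
    for p,Rt,g,k in wp:
        row=np.r_[R0.inv().apply(np.array(p)-p0)/300,(R0.inv()*Rt).as_rotvec()/np.pi]
        print([float(round(v,4)) for v in row]+[g],'x',k); n+=k
        p_=p
    print('rows',n)
def arc(th,dz=-15):
    a=np.radians(th); return rack(35-75*np.cos(a),0,18+75*np.sin(a)+dz)
E
python3 - <<'E'
from plan import *
T=tool(RY); q=rack(-27.5,0,0)
plan((q+[0,0,120],T,.6,12))
q2=arc(34); print(q2)
E
```

```text
now [206.1 616.  221.6] [-179.9    0.   161.5] F [-0.1 -1.1 -0.8] w 86.8 gf 0.0 t 0.1
[-1.2513, -0.7249, 0.34, -0.0005, 0.0002, 0.235, 0.6] x 12
rows 12
[493.37588271 290.641039    44.93946776]
```

Request:
{"method": "servo_tool", "body": {
  "series": [
    [[-0.9,-0.52,0.1,0,0,0.235,0.6],[-0.9,-0.52,0.1,0,0,0.235,0.6],[-0.9,-0.52,0.1,0,0,0.235,0.6],[-0.9,-0.52,0.1,0,0,0.235,0.6],[-0.9,-0.52,0.1,0,0,0.235,0.6],[-0.9,-0.52,0.1,0,0,0.235,0.6],[-0.9,-0.52,0.1,0,0,0.235,0.6],[-0.9,-0.52,0.1,0,0,0.235,0.6],[-0.9,-0.52,0.1,0,0,0.235,0.6],[-0.9,-0.52,0.1,0,0,0.235,0.6]]
  ],
  "grip_force": 15
}}

```text
time_s: 0.93
tool_pos: [0.4136, 0.3813, 0.1922]
tool_rot: [-180.0, 0.0, 119.0]
force: [-0.8, 0.1, -0.3]
grip_width: 0.0523
grasp_force: 0.0
```

```bash
python3 - <<'E'
from plan import *
T=tool(RY); q=rack(-27.5,0,0)
plan((q+[0,0,100],T,.6,5),(arc(34),T,.6,4),(arc(34),T,0,3))
E
```

```text
now [413.6 381.3 192.2] [-180.    0.  119.] F [-0.8  0.1 -0.3] w 52.3 gf 0.0 t 0.9333
[-0.3933, 0.0851, 0.3072, -0.0002, 0.0, -0.0011, 0.6] x 5
[-0.3932, 0.0863, 0.4908, -0.0002, 0.0, -0.0011, 0.6] x 4
[-0.3932, 0.0863, 0.4908, -0.0002, 0.0, -0.0011, 0] x 3
rows 12
```

Request:
{"method": "servo_tool", "body": {
  "series": [
    [[-0.393,0.086,0.3,0,0,-0.001,0.6],[-0.393,0.086,0.3,0,0,-0.001,0.6],[-0.393,0.086,0.3,0,0,-0.001,0.6],[-0.393,0.086,0.3,0,0,-0.001,0.6],[-0.393,0.086,0.49,0,0,-0.001,0.6],[-0.393,0.086,0.49,0,0,-0.001,0.6],[-0.393,0.086,0.49,0,0,-0.001,0.6],[-0.393,0.086,0.49,0,0,-0.001,0],[-0.393,0.086,0.49,0,0,-0.001,0],[-0.393,0.086,0.49,0,0,-0.001,0],[-0.393,0.086,0.49,0,0,-0.001,0],[-0.393,0.086,0.49,0,0,-0.001,0]]
  ],
  "grip_force": 15
}}

```text
time_s: 1.93
tool_pos: [0.4935, 0.2934, 0.047]
tool_rot: [179.9, -0.0, 119.4]
force: [0.5, -0.4, -0.0]
grip_width: 0.0265
grasp_force: 0.0
```

```bash
python3 - <<'E'
from plan import *
T=tool(RY)
plan(*[(arc(t),T,0,1) for t in (40,46,52,58,64,70,76,82,88,93,97,101)])
E
```

```text
now [493.5 293.4  47. ] [179.9  -0.  119.4] F [ 0.5 -0.4 -0. ] w 26.5 gf 0.0 t 1.9333
[-0.008, 0.011, -0.014, 0.0008, -0.0002, 0.0012, 0] x 1
[-0.008, 0.0289, -0.0331, 0.0008, -0.0002, 0.0012, 0] x 1
[-0.0081, 0.0486, -0.0503, 0.0008, -0.0002, 0.0012, 0] x 1
[-0.0082, 0.0701, -0.0652, 0.0008, -0.0002, 0.0012, 0] x 1
[-0.0082, 0.093, -0.0778, 0.0008, -0.0002, 0.0012, 0] x 1
[-0.0083, 0.1172, -0.088, 0.0008, -0.0002, 0.0012, 0] x 1
[-0.0084, 0.1422, -0.0956, 0.0008, -0.0002, 0.0012, 0] x 1
[-0.0085, 0.1679, -0.1005, 0.0008, -0.0002, 0.0012, 0] x 1
[-0.0086, 0.194, -0.1027, 0.0008, -0.0002, 0.0012, 0] x 1
[-0.0087, 0.2158, -0.1025, 0.0008, -0.0002, 0.0012, 0] x 1
[-0.0088, 0.2332, -0.1009, 0.0008, -0.0002, 0.0012, 0] x 1
[-0.0088, 0.2504, -0.0982, 0.0008, -0.0002, 0.0012, 0] x 1
rows 12
```

Request:
{"method": "servo_tool", "body": {
  "series": [
    [[-0.004,0,0,0,0,0,0],[-0.004,0,0,0,0,0,0],[-0.004,0,0,0,0,0,0],[-0.004,0,0,0,0,0,0],[-0.004,0.011,-0.014,0,0,0,0],[-0.004,0.029,-0.033,0,0,0,0],[-0.004,0.049,-0.05,0,0,0,0],[-0.004,0.07,-0.065,0,0,0,0],[-0.004,0.093,-0.078,0,0,0,0],[-0.004,0.117,-0.088,0,0,0,0],[-0.004,0.142,-0.096,0,0,0,0],[-0.004,0.168,-0.1,0,0,0,0]]
  ],
  "grip_force": 15
}}

```text
time_s: 2.93
tool_pos: [0.5356, 0.3148, 0.0779]
tool_rot: [-179.7, -0.0, 119.4]
force: [-6.3, -4.7, 8.5]
grip_width: 0.0112
grasp_force: 15.0
```

```bash
python3 - <<'E'
from plan import *
T=tool(RY)
plan(*[(arc(t),T,0,1) for t in (82,88,93,97,101,103)])
E
```

```text
now [535.6 314.8  77.9] [-179.7   -0.   119.4] F [-6.3 -4.7  8.5] w 11.2 gf 15.0 t 2.9333
[-0.0017, 0.0103, 0.0019, -0.0019, -0.0001, 0.0009, 0] x 1
[-0.0018, 0.0363, -0.0005, -0.0019, -0.0001, 0.0009, 0] x 1
[-0.0018, 0.0581, -0.0005, -0.0019, -0.0001, 0.0009, 0] x 1
[-0.0019, 0.0755, 0.001, -0.0019, -0.0001, 0.0009, 0] x 1
[-0.0019, 0.0928, 0.0036, -0.0019, -0.0001, 0.0009, 0] x 1
[-0.002, 0.1013, 0.0053, -0.0019, -0.0001, 0.0009, 0] x 1
rows 6
```

Request:
{"method": "servo_tool", "body": {
  "series": [
    [[0,0.026,-0.002,0,0,0,0],[0,0.048,-0.002,0,0,0,0],[0,0.065,-0.001,0,0,0,0],[0,0.082,0.002,0,0,0,0],[0,0.092,0.003,0,0,0,0],[0,0.096,0.003,0,0,0,0],[0,0.096,0.003,0,0,0,0]]
  ]
}}

```text
time_s: 3.52
tool_pos: [0.5603, 0.3286, 0.0763]
tool_rot: [-179.6, -0.0, 119.4]
force: [-9.2, -6.1, 10.5]
grip_width: 0.0115
grasp_force: 15.0
```

```bash
python3 - <<'E'
from plan import *
T=tool(RY)
o=get_obs();p=R.from_euler('z',-RY,degrees=True).apply(o['tool_pos']*1000-[517.1,303.9,0]);print(p, np.degrees(np.arctan2(p[2]+15-18,35-p[0])))
plan((arc(100),T,0,1))
E
```

```text
[49.73051566  0.45558953 76.26968244] 101.36750141288658
now [560.3 328.6  76.3] [-179.6   -0.   119.4] F [-9.2 -6.1 10.5] w 11.5 gf 15.0 t 3.5167
[-0.0015, -0.0057, -0.0019, -0.0023, -0.0, 0.0009, 0] x 1
rows 1
```

Request:
{"method": "servo_tool", "body": {
  "series": [
    [[0,0.02,0.003,0,0,0,0],[0,0.02,0.003,0,0,0,0],[0,0.02,0.003,0,0,0,0],[0,0.02,0.003,0,0,0,0]]
  ]
}}

```text
time_s: 3.85
tool_pos: [0.5603, 0.3285, 0.0752]
tool_rot: [-178.9, -0.0, 119.4]
force: [-23.5, -14.3, 22.3]
grip_width: 0.0115
grasp_force: 15.0
```

Request:
{"method": "servo_tool", "body": {
  "series": [
    [[0,-0.025,-0.003,0,0,0,0.0],[0,-0.025,-0.003,0,0,0,0.35],[0,-0.025,-0.003,0,0,0,0.35],[0,-0.025,-0.003,0,0,0,0.35],[0,-0.025,-0.003,0,0,0,0.35],[0,-0.025,-0.15,0,0,0,0.35],[0,-0.025,-0.3,0,0,0,0.35],[0,-0.025,-0.5,0,0,0,0.35],[0,-0.025,-0.5,0,0,0,0.35],[0,-0.025,-0.5,0,0,0,0.35]]
  ]
}}

```text
time_s: 4.68
tool_pos: [0.5648, 0.3319, 0.2319]
tool_rot: [179.2, -0.1, 119.4]
force: [0.9, -0.3, 0.5]
grip_width: 0.0303
grasp_force: 0.0
```

```bash
python3 - <<'E'
from meas import *
c=cam('side');cv2.imwrite('pics/s1.png',c['frame'][90:350,200:480,::-1].repeat(2,0).repeat(2,1))
W=cloud(c);b=np.zeros((480,640),bool);b[250:330,320:430]=1
blobs(b&(W[...,2]>.14),W,8,'plates')
from plan import *
S=W[130:200,240:370].reshape(-1,3);S=S[S[:,2]>.06]*1000
q=R.from_euler('z',-RY,degrees=True).apply(S-[517.1,303.9,0]);q=q[(abs(q[:,1])<140)&(abs(q[:,0])<80)]
print(len(q),np.percentile(q,[3,50,97],axis=0).round(1))
plan()
E
```

```text
plates px [335. 281.] n 127 rect mm [ 426.4 -261.5] [59.1  8.4] 55.9 z [140.6 147.7 150.3]
plates px [359. 288.] n 126 rect mm [ 463.8 -291.7] [62.3  8.4] 55.5 z [141.8 147.9 149.9]
plates px [384. 294.] n 123 rect mm [ 504.3 -317.7] [60.3  8. ] 55.8 z [141.9 148.2 149.9]
plates px [411. 299.] n 125 rect mm [ 546.6 -340.6] [61.2  7.9] 55.6 z [142.1 148.1 150.5]
255 [[  39.1 -132.7   88.7]
 [  42.9  -33.4   95.6]
 [  50.1   85.5   99.6]]
now [563.5 331.2 228.3] [ 1.795e+02 -1.000e-01  1.194e+02] F [-0.2 -0.  -0.5] w 30.5 gf 0.0 t 4.7333
rows 0
```

View pics/s1.png

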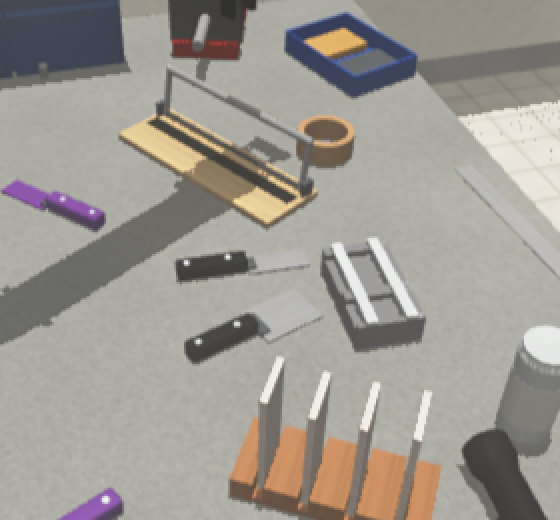

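The backrest now stands upright at its stop (rail at crop (240,105)). All four plates stand in the stand, at crop (270,420), (315,435), (365,450) and (415,460). Both cameras agree on their positions.

```bash
cat >> plan.py <<'E'
PL={1:(426.2,-261),2:(463.5,-291.3),3:(504,-317.2),4:(546,-340.5)}
PY=-34.5; PT=tool(PY); TL=20; RT=tool(RY,TL)
def place(y,up=0,s=105,t=TL):
    a=np.radians(t); d=np.array([np.sin(a),0,np.cos(a)])
    f=np.array([9,y,13.4])+d*s; return rack(*f)+np.array([0,0,up])
E
python3 - <<'E'
from plan import *
plan(([500,60,300],tool(0),.4,12))
E
```

```text
now [563.5 331.2 228.3] [ 1.795e+02 -1.000e-01  1.194e+02] F [-0.2 -0.  -0.5] w 30.5 gf 0.0 t 4.7333
[-0.6835, -0.6261, -0.2451, 0.0026, -0.001, 0.1634, 0.4] x 12
rows 12
```

Request:
{"method": "servo_tool", "body": {
  "series": [
    [[-0.68,-0.62,-0.24,0.003,0,0.163,0.4],[-0.68,-0.62,-0.24,0.003,0,0.163,0.4],[-0.68,-0.62,-0.24,0.003,0,0.163,0.4],[-0.68,-0.62,-0.24,0.003,0,0.163,0.4],[-0.68,-0.62,-0.24,0.003,0,0.163,0.4],[-0.68,-0.62,-0.24,0.003,0,0.163,0.4],[-0.68,-0.62,-0.24,0.003,0,0.163,0.4],[-0.68,-0.62,-0.24,0.003,0,0.163,0.4]]
  ]
}}

```text
time_s: 5.4
tool_pos: [0.4992, 0.0521, 0.2974]
tool_rot: [-179.6, 0.2, 89.4]
force: [1.2, -1.0, 0.1]
grip_width: 0.0349
grasp_force: 0.0
```

```bash
python3 - <<'E'
from plan import *
plan(([*PL[1],220],PT,.4,12))
E
```

```text
now [499.2  52.1 297.4] [-179.6    0.2   89.4] F [ 1.2 -1.   0.1] w 34.9 gf 0.0 t 5.4
[-1.0451, -0.231, 0.2632, -0.0017, 0.0017, 0.1884, 0.4] x 12
rows 12
```

Request:
{"method": "servo_tool", "body": {
  "series": [
    [[-1.0,-0.22,0.26,-0.002,0.002,0.188,0.4],[-1.0,-0.22,0.26,-0.002,0.002,0.188,0.4],[-1.0,-0.22,0.26,-0.002,0.002,0.188,0.4],[-1.0,-0.22,0.26,-0.002,0.002,0.188,0.4],[-1.0,-0.22,0.26,-0.002,0.002,0.188,0.4],[-1.0,-0.22,0.26,-0.002,0.002,0.188,0.4],[-1.0,-0.22,0.26,-0.002,0.002,0.188,0.4],[-1.0,-0.22,0.26,-0.002,0.002,0.188,0.4],[-1.0,-0.22,0.26,-0.002,0.002,0.188,0.4],[-1.0,-0.22,0.26,-0.002,0.002,0.188,0.4]]
  ]
}}

```text
time_s: 6.23
tool_pos: [0.4319, -0.2404, 0.2179]
tool_rot: [-179.8, 0.0, 56.0]
force: [0.3, 1.7, 0.2]
grip_width: 0.0345
grasp_force: 0.0
```

```bash
python3 - <<'E'
from plan import *
plan(([*PL[1],160],PT,.4,3),([*PL[1],113],PT,.4,4),([*PL[1],113],PT,0,5))
E
```

```text
now [ 431.9 -240.4  217.9] [-179.8    0.    56. ] F [0.3 1.7 0.2] w 34.5 gf 0.0 t 6.2333
[-0.0674, 0.0232, 0.193, -0.0012, 0.0, 0.0028, 0.4] x 3
[-0.0674, 0.0238, 0.3496, -0.0012, 0.0, 0.0028, 0.4] x 4
[-0.0674, 0.0238, 0.3496, -0.0012, 0.0, 0.0028, 0] x 5
rows 12
```

Request:
{"method": "servo_tool", "body": {
  "series": [
    [[-0.045,0.023,0.15,-0.001,0,0.002,0.4],[-0.045,0.023,0.15,-0.001,0,0.002,0.4],[-0.045,0.023,0.15,-0.001,0,0.002,0.4],[-0.045,0.023,0.15,-0.001,0,0.002,0.4],[-0.045,0.023,0.15,-0.001,0,0.002,0.4],[-0.045,0.023,0.15,-0.001,0,0.002,0.4]]
  ]
}}

```text
time_s: 6.73
tool_pos: [0.4322, -0.254, 0.1754]
tool_rot: [179.8, -0.1, 55.9]
force: [0.4, -0.2, -0.0]
grip_width: 0.035
grasp_force: 0.0
```

```bash
python3 - <<'E'
from plan import *
plan(([*PL[1],113],PT,.4,4),([*PL[1],113],PT,0,5),([*PL[1],260],PT,0,5))
E
```

```text
now [ 432.2 -254.   175.4] [ 1.798e+02 -1.000e-01  5.590e+01] F [ 0.4 -0.2 -0. ] w 35.0 gf 0.0 t 6.7333
[-0.031, -0.0042, 0.2079, 0.001, -0.0006, 0.0025, 0.4] x 4
[-0.031, -0.0042, 0.2079, 0.001, -0.0006, 0.0025, 0] x 5
[-0.0301, -0.0027, -0.2821, 0.001, -0.0006, 0.0025, 0] x 5
rows 14
```

Request:
{"method": "servo_tool", "body": {
  "series": [
    [[-0.031,-0.004,0.1,0,0,0.0025,0.4],[-0.031,-0.004,0.208,0,0,0.0025,0.4],[-0.031,-0.004,0.208,0,0,0.0025,0.4],[-0.031,-0.004,0.208,0,0,0.0025,0.4],[-0.031,-0.004,0.208,0,0,0.0025,0],[-0.031,-0.004,0.208,0,0,0.0025,0],[-0.031,-0.004,0.208,0,0,0.0025,0],[-0.031,-0.004,0.208,0,0,0.0025,0],[-0.031,-0.004,0.208,0,0,0.0025,0],[-0.031,-0.004,0.208,0,0,0.0025,0],[-0.031,-0.004,0.208,0,0,0.0025,0]]
  ],
  "grip_force": 25
}}

```text
time_s: 7.65
tool_pos: [0.4255, -0.2619, 0.1124]
tool_rot: [179.9, -0.1, 55.4]
force: [1.2, 0.4, 3.7]
grip_width: 0.0075
grasp_force: 25.0
```

```bash
python3 - <<'E'
from plan import *
plan(([*PL[1],180],PT,0,3),([*PL[1],300],PT,0,3),([470,-60,340],tool(0),0,6))
E
```

```text
now [ 425.5 -261.9  112.4] [ 1.799e+02 -1.000e-01  5.540e+01] F [1.2 0.4 3.7] w 7.5 gf 25.0 t 7.65
[0.0042, 0.0009, -0.2255, 0.0008, -0.0005, -0.0006, 0] x 3
[0.0048, 0.002, -0.6254, 0.0008, -0.0005, -0.0006, 0] x 3
[0.6393, -0.258, -0.7585, 0.0009, -0.0002, -0.1922, 0] x 6
rows 12
```

Request:
{"method": "servo_tool", "body": {
  "series": [
    [[0,0,-0.06,0,0,0,0],[0,0,-0.15,0,0,0,0],[0,0,-0.28,0,0,0,0],[0,0,-0.41,0,0,0,0],[0,0,-0.54,0,0,0,0],[0.1,-0.03,-0.64,0,0,-0.03,0],[0.2,-0.08,-0.7,0,0,-0.06,0],[0.33,-0.13,-0.75,0,0,-0.1,0],[0.46,-0.18,-0.75,0,0,-0.13,0],[0.6,-0.22,-0.75,0,0,-0.16,0],[0.73,-0.26,-0.75,0,0,-0.19,0],[0.8,-0.28,-0.75,0,0,-0.2,0]]
  ]
}}

```text
time_s: 8.65
tool_pos: [0.4919, -0.0112, 0.3362]
tool_rot: [180.0, -0.1, 91.9]
force: [-0.0, 0.9, -1.5]
grip_width: 0.0077
grasp_force: 25.0
```

```bash
python3 - <<'E'
from plan import *
plan((place(105,180),tool(RY,0),0,6),(place(105,60),RT,0,6))
E
```

```text
now [491.9 -11.2 336.2] [ 1.80e+02 -1.00e-01  9.19e+01] F [-0.   0.9 -1.5] w 7.7 gf 25.0 t 8.65
[1.4263, 0.0916, 0.1492, 0.0003, -0.0004, -0.1516, 0] x 6
[1.4257, 0.0913, 0.5492, 0.1093, -0.0269, -0.15, 0] x 6
rows 12
```

Request:
{"method": "servo_tool", "body": {
  "series": [
    [[0.14,0.01,0.0,0,0,-0.02,0],[0.27,0.02,0,0.01,0,-0.04,0],[0.4,0.03,0,0.02,0,-0.07,0],[0.53,0.04,0,0.04,-0.01,-0.1,0],[0.66,0.05,0,0.06,-0.01,-0.12,0],[0.79,0.06,0,0.08,-0.02,-0.14,0],[0.92,0.07,0,0.1,-0.027,-0.15,0],[1.0,0.08,0,0.109,-0.027,-0.15,0],[1.0,0.08,0,0.109,-0.027,-0.15,0],[1.0,0.08,0,0.109,-0.027,-0.15,0]]
  ]
}}

```text
time_s: 9.48
tool_pos: [0.5085, 0.2855, 0.334]
tool_rot: [-159.8, 0.2, 118.8]
force: [0.4, -1.3, -1.8]
grip_width: 0.0079
grasp_force: 25.0
```

```bash
python3 - <<'E'
from plan import *
plan((place(105,150),RT,0,6),(place(105,40),RT,0,6))
E
```

```text
now [508.5 285.5 334. ] [-159.8    0.2  118.8] F [ 0.4 -1.3 -1.8] w 7.9 gf 25.0 t 9.4833
[0.392, 0.2717, 0.1539, -0.0011, 0.0005, -0.0026, 0] x 6
[0.3935, 0.3983, 0.498, -0.0011, 0.0005, -0.0026, 0] x 6
rows 12
```

Request:
{"method": "servo_tool", "body": {
  "series": [
    [[0.12,0.09,0.05,0,0,-0.003,0],[0.24,0.18,0.1,0,0,-0.003,0],[0.35,0.25,0.15,0,0,-0.003,0],[0.394,0.3,0.25,0,0,-0.003,0],[0.394,0.35,0.37,0,0,-0.003,0],[0.394,0.398,0.498,0,0,-0.003,0],[0.394,0.398,0.498,0,0,-0.003,0],[0.394,0.398,0.498,0,0,-0.003,0],[0.394,0.398,0.498,0,0,-0.003,0],[0.394,0.398,0.498,0,0,-0.003,0]]
  ]
}}

```text
time_s: 10.32
tool_pos: [0.5076, 0.4168, 0.1597]
tool_rot: [-160.4, -0.1, 119.1]
force: [0.9, 0.7, 0.1]
grip_width: 0.0079
grasp_force: 25.0
```

```bash
python3 - <<'E'
from plan import *
plan((place(105,3),RT,0,5),(place(105,-1),RT,0,3))
E
```

```text
now [507.6 416.8 159.7] [-1.604e+02 -1.000e-01  1.191e+02] F [0.9 0.7 0.1] w 7.9 gf 25.0 t 10.3167
[0.006, 0.044, 0.1422, 0.0022, -0.0006, -0.0003, 0] x 5
[0.006, 0.0485, 0.1547, 0.0022, -0.0006, -0.0003, 0] x 3
rows 8
```

Request:
{"method": "servo_tool", "body": {
  "series": [
    [[0.006,0.035,0.09,0.002,0,0,0],[0.006,0.035,0.09,0.002,0,0,0],[0.006,0.035,0.09,0.002,0,0,0],[0.006,0.035,0.09,0.002,0,0,0],[0.006,0.035,0.09,0.002,0,0,0]]
  ]
}}

```text
time_s: 10.73
tool_pos: [0.506, 0.4191, 0.1286]
tool_rot: [-159.9, -0.1, 119.2]
force: [-1.0, -0.1, -0.2]
grip_width: 0.0077
grasp_force: 25.0
```

```bash
python3 - <<'E'
from plan import *
plan((place(105,3),RT,0,5),(place(105,-1),RT,0,3))
E
```

```text
now [506.  419.1 128.6] [-1.599e+02 -1.000e-01  1.192e+02] F [-1.  -0.1 -0.2] w 7.7 gf 25.0 t 10.7333
[-0.0032, 0.0105, 0.0441, -0.0008, -0.0004, 0.0001, 0] x 5
[-0.0032, 0.0151, 0.0566, -0.0008, -0.0004, 0.0001, 0] x 3
rows 8
```

Request:
{"method": "servo_tool", "body": {
  "series": [
    [[-0.003,0.01,0.03,-0.001,0,0,0],[-0.003,0.01,0.044,-0.001,0,0,0],[-0.003,0.012,0.051,-0.001,0,0,0],[-0.003,0.015,0.057,-0.001,0,0,0],[-0.003,0.015,0.057,-0.001,0,0,0],[-0.003,0.015,0.057,-0.001,0,0,0]]
  ]
}}

```text
time_s: 11.23
tool_pos: [0.5043, 0.417, 0.1109]
tool_rot: [-159.9, -0.1, 119.2]
force: [-0.3, -0.2, 8.3]
grip_width: 0.0076
grasp_force: 25.0
```

```bash
python3 - <<'E'
from plan import *
plan((place(105,-2),RT,0,5))
E
```

```text
now [504.3 417.  110.9] [-1.599e+02 -1.000e-01  1.192e+02] F [-0.3 -0.2  8.3] w 7.6 gf 25.0 t 11.2333
[0.0003, 0.0038, 0.0017, -0.0005, -0.0003, 0.0001, 0] x 5
rows 5
```

Request:
{"method": "servo_tool", "body": {
  "series": [
    [[0,0.003,0,0,0,0,0.0],[0,0.003,0,0,0,0,0.25],[0,0.003,0,0,0,0,0.25],[0,0.003,0,0,0,0,0.25],[0,0.003,-0.1,0,0,0,0.25],[0,0.003,-0.2,0,0,0,0.3],[0,0.003,-0.34,0,0,0,0.4],[0,-0.05,-0.45,0,0,0,0.4],[-0.05,-0.1,-0.55,0,0,0,0.4],[-0.1,-0.15,-0.6,0,0,0,0.4],[-0.2,-0.15,-0.6,-0.03,0,0,0.4],[-0.3,-0.15,-0.6,-0.06,0,0,0.4]]
  ]
}}

```text
time_s: 12.23
tool_pos: [0.5666, 0.3487, 0.2926]
tool_rot: [-170.9, -0.0, 119.3]
force: [1.8, -0.6, 0.8]
grip_width: 0.035
grasp_force: 0.0
```

```bash
python3 - <<'E'
from plan import *
c=cam('side');cv2.imwrite('pics/s2.png',c['frame'][80:280,200:400,::-1].repeat(3,0).repeat(3,1))
t=cam('top')
for c in(c,t):
    W=cloud(c).reshape(-1,3)*1000; q=R.from_euler('z',-RY,degrees=True).apply(W-[517.1,303.9,0]); f=c['frame'].reshape(-1,3).sum(-1)
    q=q[(q[:,1]>60)&(q[:,1]<140)&(q[:,0]>-20)&(q[:,0]<75)&(q[:,2]>25)&(q[:,2]<160)&(f>300)]
    for z0 in range(25,150,15):
        s=q[(q[:,2]>=z0)&(q[:,2]<z0+15)]
        if len(s): print(z0+7,len(s),np.percentile(s[:,:2],[5,50,95],axis=0).round(1).tolist(),s[:,2].mean().round(1))
plan(([490,-20,335],tool(0),.4,12))
E
```

```text
32 74 [[5.2, 77.7], [9.5, 104.4], [15.0, 132.7]] 32.5
47 75 [[10.7, 77.5], [14.9, 102.4], [20.0, 132.7]] 47.5
62 81 [[16.8, 79.1], [20.9, 106.8], [25.7, 134.3]] 62.4
77 75 [[22.4, 77.2], [27.5, 103.4], [32.8, 133.2]] 77.1
92 103 [[28.5, 66.2], [33.0, 97.8], [45.2, 133.7]] 93.2
107 83 [[33.8, 78.8], [38.8, 103.8], [43.3, 135.0]] 107.7
122 82 [[40.4, 79.8], [44.8, 105.6], [50.0, 134.1]] 122.6
137 88 [[46.2, 78.8], [50.8, 104.9], [55.6, 134.5]] 137.7
152 3 [[53.8, 81.3], [54.0, 114.0], [54.5, 129.9]] 145.4
47 2 [[14.8, 135.9], [15.9, 136.0], [17.0, 136.2]] 47.1
92 16 [[46.6, 61.1], [49.2, 65.9], [51.3, 71.7]] 96.7
107 1 [[46.0, 69.0], [46.0, 69.0], [46.0, 69.0]] 101.8
137 81 [[53.9, 82.5], [57.6, 106.9], [60.3, 134.4]] 142.8
152 19 [[52.7, 78.8], [53.8, 105.4], [56.0, 131.3]] 145.9
now [566.6 338.8 294.3] [-170.7    0.2  118.6] F [ 0.1 -0.2  0.5] w 34.9 gf 0.0 t 12.3333
[-0.9284, -0.8073, -0.0022, -0.0504, 0.0139, 0.1584, 0.4] x 12
rows 12
```

View pics/s2.png

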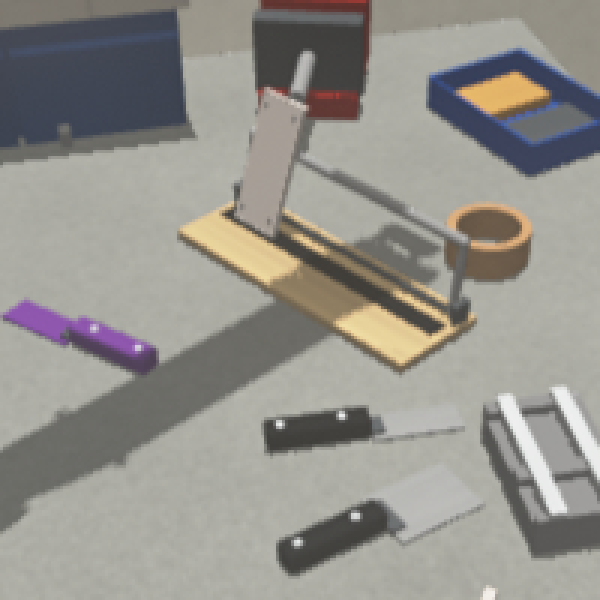

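The first plate leans against the rail at crop (270,165) with its foot on the strip. I measure its lean at about 21°. Next plate.

Request:
{"method": "servo_tool", "body": {
  "series": [
    [[-0.93,-0.81,0,-0.05,0.014,0.158,0.4],[-0.93,-0.81,0,-0.05,0.014,0.158,0.4],[-0.93,-0.81,0,-0.05,0.014,0.158,0.4],[-0.93,-0.81,0,-0.05,0.014,0.158,0.4],[-0.93,-0.81,0,-0.05,0.014,0.158,0.4],[-0.93,-0.81,0,-0.05,0.014,0.158,0.4],[-0.93,-0.81,0,-0.05,0.014,0.158,0.4],[-0.93,-0.81,0,-0.05,0.014,0.158,0.4],[-0.93,-0.81,0,-0.05,0.014,0.158,0.4],[-0.93,-0.81,0,-0.05,0.014,0.158,0.4]]
  ]
}}

```text
time_s: 13.17
tool_pos: [0.4908, -0.022, 0.3339]
tool_rot: [-179.9, -0.2, 89.9]
force: [-0.3, -0.5, -0.1]
grip_width: 0.0347
grasp_force: 0.0
```

```bash
sed -i 's/np.array(\[9,y,13.4\])/np.array([10.5,y,13.4])/' plan.py; python3 - <<'E'
from plan import *
plan(([*PL[2],220],PT,.4,12),([*PL[2],180],PT,.4,12))
E
```

```text
now [490.8 -22.  333.9] [-179.9   -0.2   89.9] F [-0.3 -0.5 -0.1] w 34.7 gf 0.0 t 13.1667
[-0.8987, -0.0892, 0.3774, -0.0009, -0.0006, 0.1913, 0.4] x 12
[-0.899, -0.089, 0.5108, -0.0009, -0.0006, 0.1913, 0.4] x 12
rows 24
```

Request:
{"method": "servo_tool", "body": {
  "series": [
    [[-0.899,-0.089,0.3,-0.001,0,0.191,0.4],[-0.899,-0.089,0.3,-0.001,0,0.191,0.4],[-0.899,-0.089,0.3,-0.001,0,0.191,0.4],[-0.899,-0.089,0.3,-0.001,0,0.191,0.4],[-0.899,-0.089,0.3,-0.001,0,0.191,0.4],[-0.899,-0.089,0.3,-0.001,0,0.191,0.4],[-0.899,-0.089,0.38,-0.001,0,0.191,0.4],[-0.899,-0.089,0.51,-0.001,0,0.191,0.4],[-0.899,-0.089,0.51,-0.001,0,0.191,0.4],[-0.899,-0.089,0.51,-0.001,0,0.191,0.4],[-0.899,-0.089,0.51,-0.001,0,0.191,0.4],[-0.899,-0.089,0.51,-0.001,0,0.191,0.4]]
  ]
}}

```text
time_s: 14.17
tool_pos: [0.4699, -0.2813, 0.1806]
tool_rot: [180.0, -0.2, 56.4]
force: [-0.5, 0.1, 0.6]
grip_width: 0.0349
grasp_force: 0.0
```

```bash
python3 - <<'E'
from plan import *
plan(([*PL[2],113],PT,.4,12))
E
```

```text
now [ 469.9 -281.3  180.6] [180.   -0.2  56.4] F [-0.5  0.1  0.6] w 34.9 gf 0.0 t 14.1667
[-0.0403, 0.0003, 0.2251, 0.0003, -0.001, 0.0052, 0.4] x 12
rows 12
```

```bash
sed -i "s/    n=0/    print('jv',o['joint_velocities'].round(1)); n=0/" plan.py; python3 - <<'E'
from plan import *
plan(([*PL[2],180],PT,.4,12))
cam('top')
plan(([*PL[2],113],PT,.4,12))
E
```

```text
now [ 469.9 -281.3  180.6] [180.   -0.2  56.4] F [-0.5  0.1  0.6] w 34.9 gf 0.0 t 14.1667
jv [-0.2 -0.5  0.2 -0.1 -0.2 -0.3  0.3]
[-0.0396, 0.0005, 0.0018, 0.0003, -0.001, 0.0052, 0.4] x 12
rows 12
now [ 470.  -281.4  180.6] [179.9  -0.2  56.4] F [-0.4  0.1  0.4] w 34.7 gf 0.0 t 14.2167
jv [ 0.1 -0.3  0.2  0.3 -0.1 -0.3  0.2]
[-0.0402, 0.0001, 0.2253, 0.0004, -0.0011, 0.0052, 0.4] x 12
rows 12
```

Request:
{"method": "servo_tool", "body": {
  "series": [
    [[-0.04,0,0,0,-0.001,0.005,0.4],[-0.04,0,0,0,-0.001,0.005,0.4],[-0.04,0,0.1,0,-0.001,0.005,0.4],[-0.04,0,0.225,0,-0.001,0.005,0.4],[-0.04,0,0.225,0,-0.001,0.005,0.4],[-0.04,0,0.225,0,-0.001,0.005,0],[-0.04,0,0.225,0,-0.001,0.005,0],[-0.04,0,0.225,0,-0.001,0.005,0],[-0.04,0,0.225,0,-0.001,0.005,0],[-0.04,0,0.225,0,-0.001,0.005,0],[-0.04,0,0.225,0,-0.001,0.005,0],[-0.04,0,0.225,0,-0.001,0.005,0]]
  ]
}}

```text
time_s: 15.22
tool_pos: [0.4623, -0.2923, 0.1123]
tool_rot: [180.0, 0.0, 55.4]
force: [-0.3, 0.1, 5.7]
grip_width: 0.0076
grasp_force: 25.0
```

```bash
python3 - <<'E'
from plan import *
plan(([*PL[2],300],PT,.4,12),([490,0,340],tool(0),0,1))
E
```

```text
now [ 462.3 -292.3  112.3] [180.    0.   55.4] F [-0.3  0.1  5.7] w 7.6 gf 25.0 t 15.2167
jv [ 0.1  0.  -0.  -0.1 -0.  -0.1 -0. ]
[0.0046, 0.0015, -0.6258, 0.0001, 0.0002, -0.0005, 0.4] x 12
[0.854, -0.4771, -0.7597, 0.0001, 0.0002, -0.1922, 0] x 1
rows 13
```

Request:
{"method": "servo_tool", "body": {
  "series": [
    [[0,0,-0.08,0,0,0,0],[0,0,-0.2,0,0,0,0],[0,0,-0.33,0,0,0,0],[0,0,-0.46,0,0,0,0],[0,0,-0.59,0,0,0,0],[0.1,-0.06,-0.68,0,0,-0.03,0],[0.22,-0.12,-0.75,0,0,-0.06,0],[0.34,-0.19,-0.76,0,0,-0.09,0],[0.46,-0.26,-0.76,0,0,-0.12,0],[0.58,-0.33,-0.76,0,0,-0.15,0],[0.7,-0.4,-0.76,0,0,-0.18,0],[0.7,-0.4,-0.76,0,0,-0.18,0]]
  ]
}}

```text
time_s: 16.22
tool_pos: [0.4823, -0.0413, 0.3383]
tool_rot: [-179.8, -0.2, 88.7]
force: [0.2, 0.8, -1.6]
grip_width: 0.0075
grasp_force: 25.0
```

```bash
python3 - <<'E'
from plan import *
plan((place(35,180),RT,0,6))
E
```

```text
now [482.3 -41.3 338.3] [-179.8   -0.2   88.7] F [ 0.2  0.8 -1.6] w 7.5 gf 25.0 t 16.2167
jv [-0.9  0.7  0.4 -0.2  3.2  0.  -9.3]
[1.3315, 0.1652, 0.1581, 0.1076, -0.0309, -0.1673, 0] x 6
rows 6
```

Request:
{"method": "servo_tool", "body": {
  "series": [
    [[0.14,0.02,0.0,0,0,-0.02,0],[0.27,0.03,0,0.01,0,-0.04,0],[0.4,0.05,0,0.02,0,-0.07,0],[0.53,0.06,0,0.04,-0.01,-0.1,0],[0.66,0.08,0,0.06,-0.01,-0.12,0],[0.79,0.1,0,0.08,-0.02,-0.15,0],[0.92,0.11,0,0.1,-0.03,-0.167,0],[1.0,0.12,0,0.108,-0.031,-0.167,0],[1.0,0.12,0,0.108,-0.031,-0.167,0],[1.0,0.12,0,0.108,-0.031,-0.167,0],[1.0,0.12,0,0.108,-0.031,-0.167,0],[1.0,0.12,0,0.108,-0.031,-0.167,0]]
  ]
}}

```text
time_s: 17.22
tool_pos: [0.5302, 0.2455, 0.3396]
tool_rot: [-159.9, 0.3, 118.0]
force: [-0.3, -0.9, -1.2]
grip_width: 0.0078
grasp_force: 25.0
```

```bash
python3 - <<'E'
from plan import *
plan((place(35,150),RT,0,6),(place(35,20),RT,0,6))
E
```

```text
now [530.2 245.5 339.6] [-159.9    0.3  118. ] F [-0.3 -0.9 -1.2] w 7.8 gf 25.0 t 17.2167
jv [ 0.2 -1.   0.1  0.1 -0.4  0.   0. ]
[0.3131, 0.281, 0.1711, -0.0003, -0.0008, -0.0065, 0] x 6
[0.3151, 0.4296, 0.5782, -0.0003, -0.0008, -0.0065, 0] x 6
rows 12
```

Request:
{"method": "servo_tool", "body": {
  "series": [
    [[0.1,0.09,0.05,0,0,-0.006,0],[0.21,0.18,0.1,0,0,-0.006,0],[0.315,0.28,0.17,0,-0.001,-0.0065,0],[0.315,0.32,0.28,0,-0.001,-0.0065,0],[0.315,0.36,0.4,0,-0.001,-0.0065,0],[0.315,0.4,0.5,0,-0.001,-0.0065,0],[0.315,0.43,0.578,0,-0.001,-0.0065,0],[0.315,0.43,0.578,0,-0.001,-0.0065,0],[0.315,0.43,0.578,0,-0.001,-0.0065,0],[0.315,0.43,0.578,0,-0.001,-0.0065,0],[0.315,0.43,0.578,0,-0.001,-0.0065,0],[0.315,0.43,0.578,0,-0.001,-0.0065,0]]
  ]
}}

```text
time_s: 18.22
tool_pos: [0.541, 0.3596, 0.134]
tool_rot: [-160.1, -0.0, 119.4]
force: [0.1, 1.3, -0.5]
grip_width: 0.0078
grasp_force: 25.0
```

```bash
python3 - <<'E'
from plan import *
plan((place(35,5),RT,0,6),(place(35,-1),RT,0,6))
E
```

```text
now [541.  359.6 134. ] [-160.1   -0.   119.4] F [ 0.1  1.3 -0.5] w 7.8 gf 25.0 t 18.2167
jv [-0.2  0.6 -0.2  0.5 -0.  -0.1 -0.1]
[-0.0066, 0.014, 0.0551, 0.0008, 0.0, 0.0009, 0] x 6
[-0.0066, 0.0208, 0.0739, 0.0008, 0.0, 0.0009, 0] x 6
rows 12
```

Request:
{"method": "servo_tool", "body": {
  "series": [
    [[-0.0066,0.014,0.04,0.001,0,0.001,0],[-0.0066,0.014,0.055,0.001,0,0.001,0],[-0.0066,0.018,0.066,0.001,0,0.001,0],[-0.0066,0.021,0.074,0.001,0,0.001,0],[-0.0066,0.021,0.074,0.001,0,0.001,0],[-0.0066,0.021,0.074,0.001,0,0.001,0]]
  ]
}}

```text
time_s: 18.72
tool_pos: [0.5395, 0.3565, 0.1106]
tool_rot: [-159.7, 0.0, 119.2]
force: [0.5, 0.4, 10.1]
grip_width: 0.0079
grasp_force: 25.0
```

```bash
python3 - <<'E'
from plan import *
plan((place(35,-1),RT,0,6))
E
```

```text
now [539.5 356.5 110.6] [-159.7    0.   119.2] F [ 0.5  0.4 10.1] w 7.9 gf 25.0 t 18.7167
jv [-0.1 -0.  -0.2  0.1  0.  -0.  -0.1]
[0.0002, 0.0032, -0.0027, -0.0015, 0.0003, -0.0001, 0] x 6
rows 6
```

Request:
{"method": "servo_tool", "body": {
  "series": [
    [[0,0.002,0,0,0,0,0.25],[0,0.002,0,0,0,0,0.25],[0,0.002,0,0,0,0,0.25],[0,0.002,-0.1,0,0,0,0.25],[0,0.002,-0.2,0,0,0,0.3],[0,0.002,-0.34,0,0,0,0.4],[0,-0.05,-0.45,0,0,0,0.4],[-0.05,-0.1,-0.55,0,0,0,0.4],[-0.1,-0.15,-0.6,0,0,0,0.4],[-0.2,-0.15,-0.6,-0.03,0,0,0.4],[-0.3,-0.15,-0.6,-0.06,0,0,0.4],[-0.3,-0.15,-0.6,-0.06,0,0,0.4]]
  ]
}}

```text
time_s: 19.72
tool_pos: [0.602, 0.2757, 0.2936]
tool_rot: [-170.6, 0.4, 118.4]
force: [0.6, -2.8, 1.1]
grip_width: 0.0346
grasp_force: 0.0
```

```bash
python3 - <<'E'
from plan import *
plan(([500,-40,335],tool(-10),.4,12))
E
```

```text
now [602.  275.7 293.6] [-170.6    0.4  118.4] F [ 0.6 -2.8  1.1] w 34.6 gf 0.0 t 19.7167
jv [-0.9  4.1 -2.8 -6.7 -3.7  6.2 -2.7]
[-0.7644, -0.811, 0.0, -0.0498, 0.0196, 0.2128, 0.4] x 12
rows 12
```

Request:
{"method": "servo_tool", "body": {
  "series": [
    [[-0.76,-0.81,0,-0.05,0.02,0.213,0.4],[-0.76,-0.81,0,-0.05,0.02,0.213,0.4],[-0.76,-0.81,0,-0.05,0.02,0.213,0.4],[-0.76,-0.81,0,-0.05,0.02,0.213,0.4],[-0.76,-0.81,0,-0.05,0.02,0.213,0.4],[-0.76,-0.81,0,-0.05,0.02,0.213,0.4],[-0.76,-0.81,0,-0.05,0.02,0.213,0.4],[-0.76,-0.81,0,-0.05,0.02,0.213,0.4],[-0.76,-0.81,0,-0.05,0.02,0.213,0.4],[-0.76,-0.81,0,-0.05,0.02,0.213,0.4],[-0.76,-0.81,0,-0.05,0.02,0.213,0.4],[-0.76,-0.81,0,-0.05,0.02,0.213,0.4]]
  ]
}}

```text
time_s: 20.72
tool_pos: [0.5024, -0.0266, 0.3321]
tool_rot: [-179.7, -0.3, 80.9]
force: [-0.8, 0.5, -0.6]
grip_width: 0.0351
grasp_force: 0.0
```

```bash
python3 - <<'E'
from plan import *
plan(([*PL[3],180],PT,.4,12))
E
```

```text
now [502.4 -26.6 332.1] [-179.7   -0.3   80.9] F [-0.8  0.5 -0.6] w 35.1 gf 0.0 t 20.7167
jv [-0.6  0.8 -0.4 -0.5  0.2  0.1  0.1]
[-0.9582, 0.1619, 0.5012, -0.0021, -0.0012, 0.1409, 0.4] x 12
rows 12
```

Request:
{"method": "servo_tool", "body": {
  "series": [
    [[-0.958,0.162,0.28,-0.002,-0.001,0.141,0.4],[-0.958,0.162,0.28,-0.002,-0.001,0.141,0.4],[-0.958,0.162,0.28,-0.002,-0.001,0.141,0.4],[-0.958,0.162,0.28,-0.002,-0.001,0.141,0.4],[-0.958,0.162,0.28,-0.002,-0.001,0.141,0.4],[-0.958,0.162,0.28,-0.002,-0.001,0.141,0.4],[-0.958,0.162,0.28,-0.002,-0.001,0.141,0.4],[-0.958,0.162,0.37,-0.002,-0.001,0.141,0.4],[-0.958,0.162,0.5,-0.002,-0.001,0.141,0.4],[-0.958,0.162,0.5,-0.002,-0.001,0.141,0.4],[-0.958,0.162,0.5,-0.002,-0.001,0.141,0.4],[-0.958,0.162,0.5,-0.002,-0.001,0.141,0.4]]
  ]
}}

```text
time_s: 21.72
tool_pos: [0.5055, -0.3175, 0.1822]
tool_rot: [179.9, -0.1, 55.5]
force: [-0.5, -0.2, 1.3]
grip_width: 0.0348
grasp_force: 0.0
```

```bash
python3 - <<'E'
from plan import *
plan(([*PL[3],113],PT,.4,12))
E
```

```text
now [ 505.5 -317.5  182.2] [ 1.799e+02 -1.000e-01  5.550e+01] F [-0.5 -0.2  1.3] w 34.8 gf 0.0 t 21.7167
jv [-0.4 -1.5  0.8 -1.4  0.1 -0.3  0.3]
[-0.0024, -0.0049, 0.2307, 0.0005, -0.0004, 0.0001, 0.4] x 12
rows 12
```

Well aligned this time.

Request:
{"method": "servo_tool", "body": {
  "series": [
    [[-0.0024,-0.005,0.1,0,0,0,0.4],[-0.0024,-0.005,0.228,0,0,0,0.4],[-0.0024,-0.005,0.228,0,0,0,0.4],[-0.0024,-0.005,0.228,0,0,0,0.4],[-0.0024,-0.005,0.228,0,0,0,0],[-0.0024,-0.005,0.228,0,0,0,0],[-0.0024,-0.005,0.228,0,0,0,0],[-0.0024,-0.005,0.228,0,0,0,0],[-0.0024,-0.005,0.228,0,0,0,0],[-0.0024,-0.005,0.228,0,0,0,0],[-0.0024,-0.005,0.228,0,0,0,0]]
  ]
}}

```text
time_s: 22.63
tool_pos: [0.5031, -0.3185, 0.1138]
tool_rot: [179.9, -0.1, 55.4]
force: [-0.3, 0.1, 5.4]
grip_width: 0.0081
grasp_force: 25.0
```

```bash
python3 - <<'E'
from plan import *
plan(([*PL[3],300],PT,.4,12),([490,0,340],tool(0),0,1))
E
```

```text
now [ 503.1 -318.5  113.8] [ 1.799e+02 -1.000e-01  5.540e+01] F [-0.3  0.1  5.4] w 8.1 gf 25.0 t 22.6333
jv [-0.  -0.  -0.  -0.  -0.2  0.  -0. ]
[0.0062, 0.0014, -0.6208, 0.0007, -0.0006, -0.0007, 0.4] x 12
[0.85, -0.6375, -0.7541, 0.0009, -0.0004, -0.1924, 0] x 1
rows 13
```

Request:
{"method": "servo_tool", "body": {
  "series": [
    [[0,0,-0.08,0,0,0,0],[0,0,-0.2,0,0,0,0],[0,0,-0.33,0,0,0,0],[0,0,-0.46,0,0,0,0],[0,0,-0.59,0,0,0,0],[0.1,-0.08,-0.68,0,0,-0.03,0],[0.21,-0.16,-0.75,0,0,-0.06,0],[0.32,-0.24,-0.76,0,0,-0.09,0],[0.43,-0.32,-0.76,0,0,-0.12,0],[0.54,-0.4,-0.76,0,0,-0.15,0],[0.65,-0.49,-0.76,0,0,-0.18,0],[0.74,-0.55,-0.76,0,0,-0.19,0]]
  ]
}}

```text
time_s: 23.63
tool_pos: [0.4915, -0.0397, 0.3411]
tool_rot: [179.9, -0.1, 89.8]
force: [0.8, 0.2, -1.0]
grip_width: 0.0077
grasp_force: 25.0
```

```bash
python3 - <<'E'
from plan import *
plan((place(-35,180),RT,0,6))
E
```

```text
now [491.5 -39.7 341.1] [ 1.799e+02 -1.000e-01  8.980e+01] F [ 0.8  0.2 -1. ] w 7.7 gf 25.0 t 23.6333
jv [-24.4  -5.  -32.6   5.3   1.5  -0.5 -39.4]
[1.1195, 0.274, 0.1659, 0.1093, -0.0289, -0.1614, 0] x 6
rows 6
```

Request:
{"method": "servo_tool", "body": {
  "series": [
    [[0.13,0.03,0.0,0,0,-0.02,0],[0.26,0.06,0,0.01,0,-0.04,0],[0.39,0.1,0,0.02,0,-0.07,0],[0.52,0.13,0,0.04,-0.01,-0.1,0],[0.65,0.16,0,0.06,-0.01,-0.12,0],[0.78,0.19,0,0.08,-0.02,-0.15,0],[0.91,0.22,0,0.1,-0.03,-0.161,0],[1.0,0.24,0,0.109,-0.029,-0.161,0],[1.0,0.24,0,0.109,-0.029,-0.161,0],[1.0,0.24,0,0.109,-0.029,-0.161,0],[1.0,0.24,0,0.109,-0.029,-0.161,0],[1.0,0.24,0,0.109,-0.029,-0.161,0]]
  ]
}}

```text
time_s: 24.63
tool_pos: [0.567, 0.2557, 0.3423]
tool_rot: [-160.1, 0.1, 118.7]
force: [0.9, -0.4, -0.3]
grip_width: 0.0076
grasp_force: 25.0
```

```bash
python3 - <<'E'
from plan import *
plan((place(-35,150),RT,0,6),(place(-35,20),RT,0,6))
E
```

```text
now [567.  255.7 342.3] [-1.601e+02  1.000e-01  1.187e+02] F [ 0.9 -0.4 -0.3] w 7.6 gf 25.0 t 24.6333
jv [ 0.2 -1.3  0.1  0.1 -0.2  0.   0. ]
[0.106, 0.1728, 0.2217, 0.0004, -0.0002, -0.0028, 0] x 6
[0.107, 0.3205, 0.6291, 0.0004, -0.0002, -0.0028, 0] x 6
rows 12
```

Request:
{"method": "servo_tool", "body": {
  "series": [
    [[0.05,0.08,0.1,0,0,-0.003,0],[0.107,0.17,0.22,0,0,-0.003,0],[0.107,0.21,0.32,0,0,-0.003,0],[0.107,0.25,0.43,0,0,-0.003,0],[0.107,0.29,0.54,0,0,-0.003,0],[0.107,0.32,0.629,0,0,-0.003,0],[0.107,0.32,0.629,0,0,-0.003,0],[0.107,0.32,0.629,0,0,-0.003,0],[0.107,0.32,0.629,0,0,-0.003,0],[0.107,0.32,0.629,0,0,-0.003,0],[0.107,0.32,0.629,0,0,-0.003,0]]
  ]
}}

```text
time_s: 25.55
tool_pos: [0.5754, 0.2981, 0.1341]
tool_rot: [-160.3, -0.1, 119.4]
force: [-0.1, 0.0, -1.0]
grip_width: 0.0074
grasp_force: 25.0
```

```bash
python3 - <<'E'
from plan import *
plan((place(-35,5),RT,0,6),(place(-35,-1),RT,0,6))
E
```

```text
now [575.4 298.1 134.1] [-1.603e+02 -1.000e-01  1.194e+02] F [-0.1  0.  -1. ] w 7.4 gf 25.0 t 25.55
jv [-0.1  0.6 -0.3  0.4 -0.1 -0.2  0.1]
[-0.0051, 0.0138, 0.0553, 0.0016, -0.0002, 0.001, 0] x 6
[-0.0051, 0.0205, 0.0741, 0.0016, -0.0002, 0.001, 0] x 6
rows 12
```

Request:
{"method": "servo_tool", "body": {
  "series": [
    [[-0.005,0.014,0.04,0.001,0,0.001,0],[-0.005,0.014,0.055,0.001,0,0.001,0],[-0.005,0.018,0.066,0.001,0,0.001,0],[-0.005,0.021,0.074,0.001,0,0.001,0],[-0.005,0.021,0.074,0.001,0,0.001,0],[-0.005,0.021,0.074,0.001,0,0.001,0]]
  ]
}}

```text
time_s: 26.05
tool_pos: [0.5744, 0.2958, 0.1118]
tool_rot: [-160.0, -0.0, 119.2]
force: [0.8, -0.4, 14.2]
grip_width: 0.0077
grasp_force: 25.2
```

```bash
python3 - <<'E'
from plan import *
plan((place(-35,-1),RT,0,6))
E
```

```text
now [574.4 295.8 111.8] [-160.    -0.   119.2] F [ 0.8 -0.4 14.2] w 7.7 gf 25.2 t 26.05
jv [ 0.1 -0.1 -0.   0.1 -0.1 -0.  -0. ]
[-0.0001, 0.002, 0.0019, -0.0001, -0.0001, 0.0001, 0] x 6
rows 6
```

Request:
{"method": "servo_tool", "body": {
  "series": [
    [[0,0.002,-0.001,0,0,0,0.25],[0,0.002,-0.001,0,0,0,0.25],[0,0.002,-0.001,0,0,0,0.25],[0,0.002,-0.1,0,0,0,0.25],[0,0.002,-0.2,0,0,0,0.3],[0,0.002,-0.34,0,0,0,0.4],[0,-0.05,-0.45,0,0,0,0.4],[-0.05,-0.1,-0.55,0,0,0,0.4],[-0.1,-0.15,-0.6,0,0,0,0.4],[-0.2,-0.2,-0.6,-0.03,0,0,0.4],[-0.3,-0.25,-0.6,-0.06,0,0,0.4],[-0.3,-0.25,-0.6,-0.06,0,0,0.4]]
  ]
}}

```text
time_s: 27.05
tool_pos: [0.6083, 0.198, 0.3039]
tool_rot: [-170.5, 0.2, 118.2]
force: [0.7, -3.0, 1.0]
grip_width: 0.0342
grasp_force: 0.0
```

```bash
python3 - <<'E'
from plan import *
plan(([520,-60,335],tool(-10),.4,12))
E
```

```text
now [608.3 198.  303.9] [-170.5    0.2  118.2] F [ 0.7 -3.   1. ] w 34.2 gf 0.0 t 27.05
jv [-0.4  5.4 -2.9 -9.4 -4.4  4.9 -2.7]
[-0.6189, -0.6736, 0.0097, -0.0503, 0.0187, 0.2118, 0.4] x 12
rows 12
```

Request:
{"method": "servo_tool", "body": {
  "series": [
    [[-0.62,-0.67,0.01,-0.05,0.02,0.212,0.4],[-0.62,-0.67,0.01,-0.05,0.02,0.212,0.4],[-0.62,-0.67,0.01,-0.05,0.02,0.212,0.4],[-0.62,-0.67,0.01,-0.05,0.02,0.212,0.4],[-0.62,-0.67,0.01,-0.05,0.02,0.212,0.4],[-0.62,-0.67,0.01,-0.05,0.02,0.212,0.4],[-0.62,-0.67,0.01,-0.05,0.02,0.212,0.4],[-0.62,-0.67,0.01,-0.05,0.02,0.212,0.4],[-0.62,-0.67,0.01,-0.05,0.02,0.212,0.4],[-0.62,-0.67,0.01,-0.05,0.02,0.212,0.4],[-0.62,-0.67,0.01,-0.05,0.02,0.212,0.4]]
  ]
}}

```text
time_s: 27.97
tool_pos: [0.5271, -0.0447, 0.3316]
tool_rot: [-179.7, -0.4, 81.1]
force: [0.2, 0.3, -0.6]
grip_width: 0.0347
grasp_force: 0.0
```

```bash
python3 - <<'E'
from plan import *
plan(([*PL[4],180],PT,.4,12))
E
```

```text
now [527.1 -44.7 331.6] [-179.7   -0.4   81.1] F [ 0.2  0.3 -0.6] w 34.7 gf 0.0 t 27.9667
jv [-0.2  0.5 -0.1 -0.5  0.2  0.1 -0.1]
[-0.968, 0.218, 0.4971, -0.0021, -0.002, 0.142, 0.4] x 12
rows 12
```

Request:
{"method": "servo_tool", "body": {
  "series": [
    [[-0.968,0.218,0.28,-0.002,-0.002,0.142,0.4],[-0.968,0.218,0.28,-0.002,-0.002,0.142,0.4],[-0.968,0.218,0.28,-0.002,-0.002,0.142,0.4],[-0.968,0.218,0.28,-0.002,-0.002,0.142,0.4],[-0.968,0.218,0.28,-0.002,-0.002,0.142,0.4],[-0.968,0.218,0.28,-0.002,-0.002,0.142,0.4],[-0.968,0.218,0.28,-0.002,-0.002,0.142,0.4],[-0.968,0.218,0.37,-0.002,-0.002,0.142,0.4],[-0.968,0.218,0.497,-0.002,-0.002,0.142,0.4],[-0.968,0.218,0.497,-0.002,-0.002,0.142,0.4],[-0.968,0.218,0.497,-0.002,-0.002,0.142,0.4],[-0.968,0.218,0.497,-0.002,-0.002,0.142,0.4]]
  ]
}}

```text
time_s: 28.97
tool_pos: [0.5473, -0.3409, 0.1821]
tool_rot: [179.9, -0.1, 55.5]
force: [-0.7, -0.6, 0.7]
grip_width: 0.0345
grasp_force: 0.0
```

```bash
python3 - <<'E'
from plan import *
plan(([*PL[4],113],PT,.4,12))
E
```

```text
now [ 547.3 -340.9  182.1] [ 1.799e+02 -1.000e-01  5.550e+01] F [-0.7 -0.6  0.7] w 34.5 gf 0.0 t 28.9667
jv [-0.5 -1.7  1.1 -1.3 -0.  -0.4  0.2]
[-0.0017, -0.0046, 0.2302, 0.0006, -0.0004, 0.0002, 0.4] x 12
rows 12
```

Request:
{"method": "servo_tool", "body": {
  "series": [
    [[-0.002,-0.005,0.1,0,0,0,0.4],[-0.002,-0.005,0.228,0,0,0,0.4],[-0.002,-0.005,0.228,0,0,0,0.4],[-0.002,-0.005,0.228,0,0,0,0.4],[-0.002,-0.005,0.228,0,0,0,0],[-0.002,-0.005,0.228,0,0,0,0],[-0.002,-0.005,0.228,0,0,0,0],[-0.002,-0.005,0.228,0,0,0,0],[-0.002,-0.005,0.228,0,0,0,0],[-0.002,-0.005,0.228,0,0,0,0],[-0.002,-0.005,0.228,0,0,0,0]]
  ]
}}

```text
time_s: 29.88
tool_pos: [0.5448, -0.3422, 0.1135]
tool_rot: [179.8, -0.1, 55.4]
force: [0.1, 0.2, 4.3]
grip_width: 0.0075
grasp_force: 25.0
```

```bash
python3 - <<'E'
from plan import *
plan(([*PL[4],300],PT,.4,12),([500,-40,340],tool(0),0,1))
E
```

```text
now [ 544.8 -342.2  113.5] [ 1.798e+02 -1.000e-01  5.540e+01] F [0.1 0.2 4.3] w 7.5 gf 25.0 t 29.8833
jv [-0.1  0.   0.1 -0.   0.   0.2  0.1]
[0.0079, 0.0018, -0.6216, 0.0009, -0.0004, -0.0008, 0.4] x 12
[0.7449, -0.6934, -0.7558, 0.001, -0.0002, -0.1925, 0] x 1
rows 13
```

Request:
{"method": "servo_tool", "body": {
  "series": [
    [[0,0,-0.08,0,0,0,0],[0,0,-0.2,0,0,0,0],[0,0,-0.33,0,0,0,0],[0,0,-0.46,0,0,0,0],[0,0,-0.59,0,0,0,0],[0.09,-0.08,-0.68,0,0,-0.03,0],[0.18,-0.17,-0.75,0,0,-0.06,0],[0.28,-0.26,-0.76,0,0,-0.09,0],[0.38,-0.35,-0.76,0,0,-0.12,0],[0.48,-0.44,-0.76,0,0,-0.15,0],[0.58,-0.54,-0.76,0,0,-0.18,0],[0.67,-0.63,-0.76,0,0,-0.19,0]]
  ]
}}

```text
time_s: 30.88
tool_pos: [0.5015, -0.0669, 0.3404]
tool_rot: [179.9, -0.0, 89.8]
force: [0.4, 0.5, -0.6]
grip_width: 0.008
grasp_force: 25.0
```

```bash
python3 - <<'E'
from plan import *
plan((place(-105,180),RT,0,6))
E
```

```text
now [501.5 -66.9 340.4] [179.9  -0.   89.8] F [ 0.4  0.5 -0.6] w 8.0 gf 25.0 t 30.8833
jv [-31.9 -26.9 -36.4  19.1  18.1   0.9 -51.1]
[1.0068, 0.3546, 0.1624, 0.1091, -0.0286, -0.1614, 0] x 6
rows 6
```

Request:
{"method": "servo_tool", "body": {
  "series": [
    [[0.12,0.04,0.0,0,0,-0.02,0],[0.24,0.08,0,0.01,0,-0.04,0],[0.37,0.13,0,0.02,0,-0.07,0],[0.5,0.17,0,0.04,-0.01,-0.1,0],[0.63,0.22,0,0.06,-0.01,-0.12,0],[0.76,0.26,0,0.08,-0.02,-0.15,0],[0.88,0.31,0,0.1,-0.03,-0.161,0],[0.96,0.34,0,0.109,-0.029,-0.161,0],[0.96,0.34,0,0.109,-0.029,-0.161,0],[0.96,0.34,0,0.109,-0.029,-0.161,0],[0.96,0.34,0,0.109,-0.029,-0.161,0],[0.96,0.34,0,0.109,-0.029,-0.161,0]]
  ]
}}

```text
time_s: 31.88
tool_pos: [0.6068, 0.2163, 0.3419]
tool_rot: [-160.1, 0.2, 118.7]
force: [0.1, -0.1, 0.2]
grip_width: 0.0081
grasp_force: 25.0
```

```bash
python3 - <<'E'
from plan import *
plan((place(-105,150),RT,0,6),(place(-105,20),RT,0,6))
E
```

```text
now [606.8 216.3 341.9] [-160.1    0.2  118.7] F [ 0.1 -0.1  0.2] w 8.1 gf 25.0 t 31.8833
jv [-0.  -1.3  0.1  0.1 -0.4 -0.1 -0. ]
[0.0517, 0.1243, 0.2379, 0.0003, -0.0001, -0.0029, 0] x 6
[0.0529, 0.2721, 0.6452, 0.0003, -0.0001, -0.0029, 0] x 6
rows 12
```

Request:
{"method": "servo_tool", "body": {
  "series": [
    [[0.03,0.06,0.12,0,0,-0.003,0],[0.053,0.12,0.24,0,0,-0.003,0],[0.053,0.16,0.34,0,0,-0.003,0],[0.053,0.2,0.45,0,0,-0.003,0],[0.053,0.24,0.55,0,0,-0.003,0],[0.053,0.272,0.645,0,0,-0.003,0],[0.053,0.272,0.645,0,0,-0.003,0],[0.053,0.272,0.645,0,0,-0.003,0],[0.053,0.272,0.645,0,0,-0.003,0],[0.053,0.272,0.645,0,0,-0.003,0],[0.053,0.272,0.645,0,0,-0.003,0]]
  ]
}}

```text
time_s: 32.8
tool_pos: [0.6099, 0.2369, 0.1339]
tool_rot: [-160.3, -0.0, 119.4]
force: [-0.6, 0.8, -1.1]
grip_width: 0.0074
grasp_force: 25.0
```

```bash
python3 - <<'E'
from plan import *
plan((place(-105,5),RT,0,6),(place(-105,-1),RT,0,6))
E
```

```text
now [609.9 236.9 133.9] [-160.3   -0.   119.4] F [-0.6  0.8 -1.1] w 7.4 gf 25.0 t 32.8
jv [-0.2  0.5 -0.3  0.5 -0.  -0.2  0.1]
[-0.0041, 0.0129, 0.0551, 0.0015, 0.0001, 0.0009, 0] x 6
[-0.0041, 0.0196, 0.074, 0.0015, 0.0001, 0.0009, 0] x 6
rows 12
```

Request:
{"method": "servo_tool", "body": {
  "series": [
    [[-0.004,0.013,0.04,0.001,0,0.001,0],[-0.004,0.013,0.055,0.001,0,0.001,0],[-0.004,0.017,0.066,0.001,0,0.001,0],[-0.004,0.02,0.073,0.001,0,0.001,0],[-0.004,0.02,0.073,0.001,0,0.001,0],[-0.004,0.02,0.073,0.001,0,0.001,0]]
  ]
}}

```text
time_s: 33.3
tool_pos: [0.6082, 0.2348, 0.1117]
tool_rot: [-159.9, 0.0, 119.2]
force: [0.9, 1.0, 12.7]
grip_width: 0.0081
grasp_force: 25.1
```

```bash
python3 - <<'E'
from plan import *
plan((place(-105,-1),RT,0,6))
E
```

```text
now [608.2 234.8 111.7] [-159.9    0.   119.2] F [ 0.9  1.  12.7] w 8.1 gf 25.1 t 33.3
jv [-0.  -0.1  0.1  0.  -0.1  0.1  0. ]
[-0.0009, 0.0024, 0.0012, -0.0004, 0.0001, -0.0, 0] x 6
rows 6
```

Request:
{"method": "servo_tool", "body": {
  "series": [
    [[0,0.002,-0.001,0,0,0,0.25],[0,0.002,-0.001,0,0,0,0.25],[0,0.002,-0.001,0,0,0,0.25],[0,0.002,-0.1,0,0,0,0.25],[0,0.002,-0.2,0,0,0,0.3],[0,0.002,-0.34,0,0,0,0.4],[0,-0.05,-0.45,0,0,0,0.4],[-0.12,-0.1,-0.55,0,0,0,0.4],[-0.25,-0.15,-0.6,0,0,0,0.4],[-0.38,-0.2,-0.6,-0.03,0,0,0.4],[-0.5,-0.25,-0.6,-0.06,0,0,0.4],[-0.6,-0.3,-0.6,-0.06,0,0,0.4]]
  ]
}}

```text
time_s: 34.3
tool_pos: [0.6736, 0.061, 0.3085]
tool_rot: [-170.7, 0.0, 118.9]
force: [0.8, -1.8, 0.8]
grip_width: 0.0348
grasp_force: 0.0
```

```bash
python3 - <<'E'
from plan import *
plan(([520,-220,320],tool(-34),.6,12))
c=cam('side');W=cloud(c).reshape(-1,3)*1000; q=R.from_euler('z',-RY,degrees=True).apply(W-[517.1,303.9,0]); f=c['frame'].reshape(-1,3).astype(int)
for y in(105,35,-35,-105):
    s=q[(abs(q[:,1]-y)<22)&(q[:,0]>-20)&(q[:,0]<75)&(q[:,2]>20)&(q[:,2]<142)&(f.sum(-1)>300)]
    A=np.c_[s[:,2],s[:,1]-y,np.ones(len(s))];k=np.ones(len(s),bool)
    for _ in range(4):
        x=np.linalg.lstsq(A[k],s[k,0],rcond=None)[0]; k=abs(A@x-s[:,0])<4
    print(y,'lean',np.degrees(np.arctan(x[0])).round(1),'skew',np.degrees(np.arctan(x[1])).round(1),'front x at z12',(x[2]+12*x[0]).round(1),k.sum())
E
```

```text
now [673.6  61.  308.5] [-170.7    0.   118.9] F [ 0.8 -1.8  0.8] w 34.8 gf 0.0 t 34.3
jv [33.2 -0.7  7.1 -7.3  3.7  8.9 38.9]
[-0.5726, -0.895, 0.1084, -0.0466, 0.0285, 0.3486, 0.6] x 12
rows 12
105 lean 21.6 skew -0.3 front x at z12 0.8 396
35 lean 20.9 skew -0.4 front x at z12 2.1 436
-35 lean 20.9 skew -0.1 front x at z12 2.2 486
-105 lean 20.9 skew 0.2 front x at z12 2.4 525
```

Request:
{"method": "servo_tool", "body": {
  "series": [
    [[-0.57,-0.89,0.1,-0.046,0.028,0.348,0.6],[-0.57,-0.89,0.1,-0.046,0.028,0.348,0.6],[-0.57,-0.89,0.1,-0.046,0.028,0.348,0.6],[-0.57,-0.89,0.1,-0.046,0.028,0.348,0.6],[-0.57,-0.89,0.1,-0.046,0.028,0.348,0.6],[-0.57,-0.89,0.1,-0.046,0.028,0.348,0.6],[-0.57,-0.89,0.1,-0.046,0.028,0.348,0.6],[-0.57,-0.89,0.1,-0.046,0.028,0.348,0.6],[-0.57,-0.89,0.1,-0.046,0.028,0.348,0.6],[-0.57,-0.89,0.1,-0.046,0.028,0.348,0.6],[-0.57,-0.89,0.1,-0.046,0.028,0.348,0.6],[-0.57,-0.89,0.1,-0.046,0.028,0.348,0.6]]
  ]
}}

```text
time_s: 35.35
tool_pos: [0.526, -0.2112, 0.3218]
tool_rot: [-179.9, 0.2, 56.8]
force: [0.8, -0.1, 0.0]
grip_width: 0.0521
grasp_force: 0.0
```

```bash
python3 - <<'E'
from plan import *
c=cam('top');cv2.imwrite('pics/t2.png',c['frame'][100:340,60:520,::-1].repeat(1,0))
W=cloud(c);z=W[...,2];f=c['frame'].astype(int)
m=np.zeros(z.shape,bool);m[195:310,235:380]=1
blobs(m&(z>.012)&(z<.032),W,100,'handle')
blobs(m&(z>.0015)&(z<.010)&(f.min(-1)>100),W,150,'blade')
plan()
E
```

```text
handle px [265. 253.] n 476 rect mm [450.6  67.3] [24.8 95.1] 86.4 z [15.8 21.1 25.1]
handle px [325. 264.] n 466 rect mm [428.5 -64.7] [95.  24.1] 16.9 z [16.2 21.2 25.5]
blade px [269. 213.] n 378 rect mm [538.7  64.7] [91.6 47.2] 0.8 z [1.6 3.1 6.9]
blade px [313. 225.] n 698 rect mm [515.3 -39.8] [88.7 74.9] 13.9 z [1.6 3.3 6.9]
now [ 526.  -211.3  321.7] [-179.9    0.2   56.7] F [-0.   1.2  0.1] w 52.1 gf 0.0 t 35.4
jv [ 0.   0.1  0.2 -0.2  0.4 -0.  -0.5]
rows 0
```

View pics/t2.png

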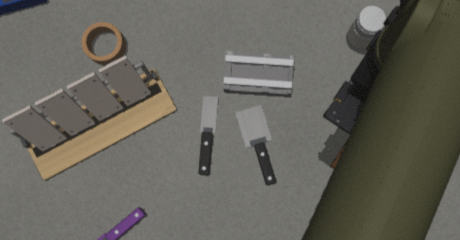

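The four plates now stand on the rack, at crop (35,128), (65,112), (95,97) and (125,82). The scrapers have not moved, at crop (207,135) and (258,145). Next the wide scraper.

```bash
cat >> plan.py <<'E'
SW=(449.1,-58.4); SN=(472.1,65.8)
WY=17.0; NY=-3.7
MW=hold(-43,26,0); MN=hold(-43,-44,0)
def ins(w,d,z,lift=0):  # scraper origin d mm short of home; TCP height z above floor
    return hold(-43-34-d,26 if w else -44,30+z)
HT=tool(HY-90)
E
python3 - <<'E'
from plan import *
print(MW,MN)
plan(([*SW,200],tool(WY-90),.6,8),([*SW,60],tool(WY-90),.6,4))
E
```

```text
[587.81740419 -20.35131272   0.        ] [583.42206782 -90.21318371   0.        ]
now [ 526.  -211.3  321.7] [-179.9    0.2   56.7] F [-0.   1.2  0.1] w 52.1 gf 0.0 t 35.4
jv [ 0.   0.1  0.2 -0.2  0.4 -0.  -0.5]
[0.2868, -0.4929, 0.406, -0.0003, 0.0013, 0.2208, 0.6] x 8
[0.2884, -0.4918, 0.8726, -0.0003, 0.0013, 0.2208, 0.6] x 4
rows 12
```

Request:
{"method": "servo_tool", "body": {
  "series": [
    [[0.288,-0.492,0.4,0,0.001,0.221,0.6],[0.288,-0.492,0.4,0,0.001,0.221,0.6],[0.288,-0.492,0.4,0,0.001,0.221,0.6],[0.288,-0.492,0.4,0,0.001,0.221,0.6],[0.288,-0.492,0.4,0,0.001,0.221,0.6],[0.288,-0.492,0.4,0,0.001,0.221,0.6],[0.288,-0.492,0.6,0,0.001,0.221,0.6],[0.288,-0.492,0.87,0,0.001,0.221,0.6],[0.288,-0.492,0.87,0,0.001,0.221,0.6],[0.288,-0.492,0.87,0,0.001,0.221,0.6],[0.288,-0.492,0.87,0,0.001,0.221,0.6],[0.288,-0.492,0.87,0,0.001,0.221,0.6]]
  ]
}}

```text
time_s: 36.4
tool_pos: [0.4489, -0.0598, 0.0608]
tool_rot: [180.0, 0.2, 16.8]
force: [0.7, -0.2, 0.8]
grip_width: 0.0519
grasp_force: 0.0
```

```bash
python3 - <<'E'
from plan import *
c=cam('side');W=cloud(c);z=W[...,2]
m=np.zeros(z.shape,bool);m[235:275,285:335]=1
blobs(m&(z>.012)&(z<.028)&(c['frame'].max(-1)<90),W,50,'handle')
plan(([*SW,4],tool(WY-90),.6,8))
E
```

```text
handle px [310. 257.] n 304 rect mm [428.2 -65.4] [93.9 26.3] 17.0 z [12.9 21.1 24.3]
now [450.3 -59.8  62.1] [179.9  -0.   16.7] F [-0.1  0.9  0.7] w 52.0 gf 0.0 t 36.45
jv [ 0.1 -1.7  0.1 -1.3 -0.  -0.2 -0. ]
[-0.0024, -0.0059, 0.1936, 0.0003, -0.0001, -0.0014, 0.6] x 8
rows 8
```

Request:
{"method": "servo_tool", "body": {
  "series": [
    [[-0.002,-0.005,0.1,0,0,-0.001,0.6],[-0.002,-0.005,0.17,0,0,-0.001,0.6],[-0.002,-0.005,0.193,0,0,-0.001,0.6],[-0.002,-0.005,0.193,0,0,-0.001,0.6],[-0.002,-0.005,0.193,0,0,-0.001,0],[-0.002,-0.005,0.193,0,0,-0.001,0],[-0.002,-0.005,0.193,0,0,-0.001,0],[-0.002,-0.005,0.193,0,0,-0.001,0],[-0.002,-0.005,0.193,0,0,-0.001,0],[-0.002,-0.005,0.193,0,0,-0.001,0]]
  ],
  "grip_force": 55
}}

```text
time_s: 37.28
tool_pos: [0.4486, -0.0585, 0.004]
tool_rot: [-179.9, -0.1, 16.8]
force: [-0.9, 0.7, 5.1]
grip_width: 0.0237
grasp_force: 54.9
```

```bash
python3 - <<'E'
from plan import *
z0=get_obs()['tool_pos'][2]*1000
plan(([*SW,z0+50],tool(WY-90),0,4),(ins(1,120,z0+20),HT,0,8))
E
```

```text
now [448.6 -58.5   4. ] [-1.799e+02 -1.000e-01  1.680e+01] F [-0.9  0.7  5.1] w 23.7 gf 54.9 t 37.2833
jv [ 0.   0.3  0.  -0.1 -0.   0.3  0.1]
[0.0017, 0.0001, -0.1667, -0.0003, -0.0004, -0.0009, 0] x 4
[0.0, -0.1666, -0.1665, -0.0003, -0.0003, 0.1135, 0] x 8
rows 12
```

Request:
{"method": "servo_tool", "body": {
  "series": [
    [[0,0,-0.05,0,0,0,0],[0,0,-0.1,0,0,0,0],[0,0,-0.167,0,0,0,0],[0,-0.08,-0.167,0,0,0.04,0],[0,-0.13,-0.167,0,0,0.08,0],[0,-0.166,-0.167,0,0,0.113,0],[0,-0.166,-0.167,0,0,0.113,0],[0,-0.166,-0.167,0,0,0.113,0],[0,-0.166,-0.167,0,0,0.113,0],[0,-0.166,-0.167,0,0,0.113,0]]
  ]
}}

```text
time_s: 38.12
tool_pos: [0.4339, -0.0122, 0.0534]
tool_rot: [180.0, 0.0, -3.5]
force: [0.1, 0.7, -1.8]
grip_width: 0.0236
grasp_force: 54.9
```

```bash
cat > blade.py <<'E'
from plan import *
# find the held blade in holder frame (mouth origin) from both cameras
def blade(w,zlo,zhi,xr=(-140,5),save=None):
  yc=26 if w else -44
  for n in('side','top'):
    c=cam(n);W=cloud(c).reshape(-1,3)*1000
    q=R.from_euler('z',-HY,degrees=True).apply(W-[629.1,-49,0])-[-43,yc,0]
    f=c['frame'].reshape(-1,3).astype(int)
    k=(abs(q[:,1])<45)&(q[:,0]>xr[0])&(q[:,0]<xr[1])&(q[:,2]>zlo)&(q[:,2]<zhi)&(f.min(-1)>95)&(np.ptp(f,axis=1)<30)
    s=q[k]
    if len(s)<20: print(n,len(s));continue
    A=np.c_[s[:,0],s[:,1],np.ones(len(s))];x=np.linalg.lstsq(A,s[:,2],rcond=None)[0]
    g=abs(A@x-s[:,2])<4; x=np.linalg.lstsq(A[g],s[g,2],rcond=None)[0]
    r=cv2.minAreaRect(s[g][:,:2].astype(np.float32))
    tip=np.percentile(s[g,0],99)
    print(n,len(s),'pitch',np.degrees(np.arctan(x[0])).round(2),'roll',np.degrees(np.arctan(x[1])).round(2),'tip x',tip.round(1),'z there',(x[0]*tip+x[2]).round(1),'y',np.percentile(s[g,1],[2,50,98]).round(1),'rect',np.round(r[0],1),np.round(r[1],1),round(r[2],1))
E
python3 - <<'E'
from blade import *
blade(1,42,75)
z0=4
plan((ins(1,90,z0+8),HT,0,8),(ins(1,90,z0+3),HT,0,8),(ins(1,0,z0+3),HT,0,8))
E
```

```text
side 418 pitch 0.1 roll -0.08 tip x -43.4 z there 52.3 y [-33.3 -11.7  26.7] rect [-85.3  -3.7] [86.9 66. ] 4.1
top 47 pitch -9.1 roll 1.2 tip x -42.9 z there 50.5 y [-22.2   6.1  27.6] rect [-44.8   1.7] [ 4.9 51.9] 3.1
now [433.9 -12.1  53.4] [180.    0.   -3.5] F [-1.   0.3 -1.4] w 23.8 gf 54.9 t 38.2167
jv [ 0.  -0.1 -0.3  0.   0.1  0.1 -0.6]
[0.1005, -0.0046, 0.038, 0.0, 0.0, 0.0003, 0] x 8
[0.1005, -0.0046, 0.0547, 0.0, 0.0, 0.0003, 0] x 8
[0.4005, -0.0042, 0.0547, 0.0, 0.0, 0.0003, 0] x 8
rows 24
```

Request:
{"method": "servo_tool", "body": {
  "series": [
    [[0.04,-0.005,0.02,0,0,0,0],[0.1,-0.005,0.05,0,0,0,0],[0.1,-0.005,0.05,0,0,0,0],[0.1,-0.005,0.05,0,0,0,0],[0.1,-0.005,0.05,0,0,0,0]]
  ]
}}

```text
time_s: 38.63
tool_pos: [0.4632, -0.0122, 0.0382]
tool_rot: [180.0, 0.1, -3.5]
force: [-0.3, 0.0, -1.2]
grip_width: 0.0238
grasp_force: 54.9
```

```bash
python3 - <<'E'
from blade import *
blade(1,30,50,(-140,-3))
c=ld('top');s=ld('side')
a=cv2.resize(c['frame'][140:270,260:400,::-1],None,fx=3,fy=3,interpolation=cv2.INTER_CUBIC)
b=cv2.resize(s['frame'][190:320,280:420,::-1],None,fx=2.7,fy=3,interpolation=cv2.INTER_CUBIC)
cv2.imwrite('pics/ins1.png',np.hstack([a,b]))
W=cloud(s).reshape(-1,3)*1000
q=R.from_euler('z',-HY,degrees=True).apply(W-[629.1,-49,0])-[-43,26,0]
k=(q[:,2]>30)&(q[:,2]<50)&(q[:,0]>-100)&(q[:,0]<-3)&(abs(q[:,1])<45)&(s['frame'].reshape(-1,3).min(-1)>95)
q=q[k]
for x in range(-90,-10,10):
    t=q[abs(q[:,0]-x)<5]
    if len(t)>5: print(x,len(t),np.percentile(t[:,1],[2,98]).round(1))
z0=4
plan((ins(1,60,z0+3),HT,0,8),(ins(1,0,z0+3),HT,0,8))
E
```

```text
side 388 pitch -0.38 roll 0.18 tip x -14.5 z there 36.8 y [-31.5 -10.7  29.3] rect [-55.3   0.5] [67.9 84. ] 89.9
top 0
-90 19 [-31.6 -16.7]
-80 23 [-31.5 -14.4]
-70 26 [-32.7 -11.3]
-60 37 [-31.6   4.8]
-50 68 [-30.1  27.9]
-40 65 [-30.1  29.7]
-30 68 [-31.3  29.2]
-20 67 [-31.  31.]
now [463.3 -11.7  38.6] [-180.     0.    -3.5] F [ 0.2  0.1 -1. ] w 23.3 gf 54.9 t 38.7333
jv [-0.2 -0.5 -0.1 -0.1 -0.2 -0.2 -0.1]
[0.1027, 0.0029, 0.0052, -0.0002, 0.0001, 0.0004, 0] x 8
[0.3027, 0.0031, 0.0052, -0.0002, 0.0001, 0.0004, 0] x 8
rows 16
```

View pics/ins1.png

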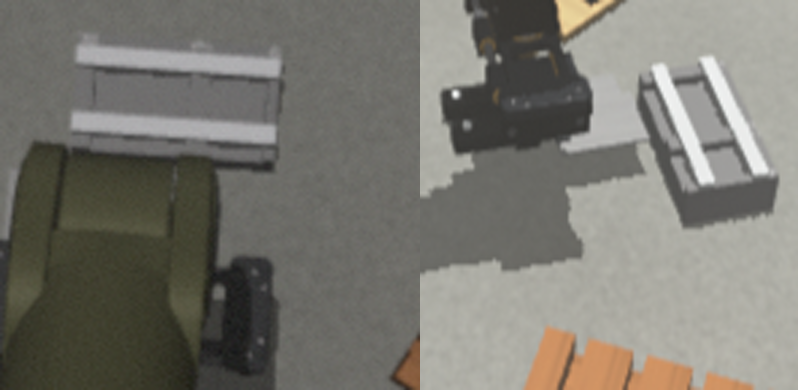

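Left half: top view, blade hidden under the wrist. Right half: the blade (crop (610,110)) points straight at the left channel, with its tip about 14 mm short of the mouth. Sliding it in.

Request:
{"method": "servo_tool", "body": {
  "series": [
    [[0.03,0.002,0.005,0,0,0,0],[0.06,0.002,0.005,0,0,0,0],[0.09,0.002,0.005,0,0,0,0],[0.12,0.002,0.005,0,0,0,0],[0.15,0.002,0.005,0,0,0,0],[0.18,0.002,0.005,0,0,0,0],[0.21,0.002,0.005,0,0,0,0],[0.24,0.002,0.005,0,0,0,0],[0.26,0.002,0.005,0,0,0,0],[0.28,0.002,0.005,0,0,0,0],[0.28,0.002,0.005,0,0,0,0]]
  ]
}}

```text
time_s: 39.65
tool_pos: [0.5488, -0.0175, 0.037]
tool_rot: [180.0, -0.0, -3.5]
force: [-0.4, 0.2, -1.4]
grip_width: 0.0235
grasp_force: 54.9
```

```bash
python3 - <<'E'
from blade import *
plan((ins(1,0,4+3),HT,0,8),(ins(1,0,4+1),HT,0,8))
E
```

```text
now [548.8 -17.5  37. ] [180.   -0.   -3.5] F [-0.4  0.2 -1.4] w 23.5 gf 54.9 t 39.65
jv [-0.6 -1.3  0.3  1.7  0.8  0.6 -0.5]
[0.0169, 0.0013, 0.0, 0.0001, -0.0003, 0.0004, 0] x 8
[0.0169, 0.0013, 0.0067, 0.0001, -0.0003, 0.0004, 0] x 8
rows 16
```

Request:
{"method": "servo_tool", "body": {
  "series": [
    [[0.008,0.001,0.004,0,0,0,0],[0.012,0.001,0.007,0,0,0,0],[0.016,0.001,0.007,0,0,0,0],[0.02,0.001,0.007,0,0,0,0],[0.022,0.001,0.007,0,0,0,0],[0.022,0.001,0.007,0,0,0,0]]
  ]
}}

```text
time_s: 40.15
tool_pos: [0.5531, -0.0178, 0.0346]
tool_rot: [-180.0, 0.1, -3.5]
force: [-2.4, 1.1, 0.4]
grip_width: 0.0235
grasp_force: 54.9
```

```bash
python3 - <<'E'
from blade import *
plan((ins(1,0,4+0),HT,0,8))
E
```

```text
now [553.1 -17.8  34.6] [-1.8e+02  1.0e-01 -3.5e+00] F [-2.4  1.1  0.4] w 23.5 gf 54.9 t 40.15
jv [-0.1 -0.1  0.   0.2 -0.  -0.2 -0.1]
[0.0026, 0.0013, 0.002, -0.0002, 0.0007, 0.0004, 0] x 8
rows 8
```

Request:
{"method": "servo_tool", "body": {
  "series": [
    [[0.008,0,0.001,0,0,0,0],[0.014,0,0.001,0,0,0,0],[0.014,0,0.001,0,0,0,0],[0.014,0,0.001,0,0,0,0]]
  ]
}}

```text
time_s: 40.48
tool_pos: [0.5532, -0.0176, 0.0339]
tool_rot: [-179.9, 0.6, -3.5]
force: [-14.9, 1.7, 10.3]
grip_width: 0.0237
grasp_force: 55.0
```

Home against the back wall. Now release it and rise.

Request:
{"method": "servo_tool", "body": {
  "series": [
    [[-0.008,0,-0.001,0,0,0,0],[-0.008,0,-0.001,0,0,0,0.5],[-0.008,0,-0.001,0,0,0,0.5],[-0.008,0,-0.001,0,0,0,0.5],[-0.008,0,-0.001,0,0,0,0.5],[-0.008,0,-0.1,0,0,0,0.5],[-0.008,0,-0.2,0,0,0,0.5],[-0.1,0,-0.3,0,0,0,0.6],[-0.1,0,-0.4,0,0,0,0.6],[-0.1,0.0,-0.4,0,0,0,0.6],[-0.1,0.0,-0.4,0,0,0,0.6]]
  ]
}}

```text
time_s: 41.4
tool_pos: [0.5302, -0.0162, 0.1568]
tool_rot: [-179.9, -0.3, -3.5]
force: [-0.1, 0.1, -0.2]
grip_width: 0.0516
grasp_force: 0.0
```

```bash
python3 - <<'E'
from plan import *
c=cam('side')
W=cloud(c);z=W[...,2];f=c['frame'];q=R.from_euler('z',-HY,degrees=True).apply(W.reshape(-1,3)*1000-[629.1,-49,0]).reshape(480,640,3)-[-43,26,0]
k=(f.max(-1)<90)&(abs(q[...,1])<25)&(q[...,0]>-110)&(q[...,0]<0)&(q[...,2]>44)&(q[...,2]<60)
s=q[k];print('wide handle x',np.percentile(s[:,0],[1,99]).round(1),'y',np.percentile(s[:,1],[2,98]).round(1),'z',np.percentile(s[:,2],[5,50,95]).round(1))
m=np.zeros(z.shape,bool);m[200:245,270:340]=1
blobs(m&(z>.012)&(z<.028)&(f.max(-1)<90),W,50,'narrow handle')
plan(([*SN,200],tool(NY-90),.6,1),([*SN,60],tool(NY-90),.6,1))
E
```

```text
wide handle x [-102.2  -10.7] y [-14.4   6.3] z [45.  51.  53.7]
narrow handle px [306. 221.] n 217 rect mm [449.9  63.3] [21.8 93.7] 87.0 z [12.7 20.3 24.7]
now [529.1 -16.2 155.2] [-1.799e+02 -1.000e-01 -3.500e+00] F [-0.3  1.1 -0.2] w 51.9 gf 0.0 t 41.45
jv [ 0.4  1.9 -0.4  1.6 -0.   0.1 -0.1]
[-0.2061, -0.2615, -0.1493, -0.0004, -0.0006, 0.0011, 0.6] x 1
[-0.207, -0.2608, 0.3173, -0.0004, -0.0006, 0.0011, 0.6] x 1
rows 2
```

Request:
{"method": "servo_tool", "body": {
  "series": [
    [[-0.1,-0.13,-0.1,0,0,0.001,0.6],[-0.207,-0.26,-0.1,0,0,0.001,0.6],[-0.207,-0.26,0,0,0,0.001,0.6],[-0.207,-0.26,0.1,0,0,0.001,0.6],[-0.207,-0.26,0.22,0,0,0.001,0.6],[-0.207,-0.26,0.317,0,0,0.001,0.6],[-0.207,-0.26,0.317,0,0,0.001,0.6],[-0.207,-0.26,0.317,0,0,0.001,0.6],[-0.207,-0.26,0.317,0,0,0.001,0.6]]
  ]
}}

```text
time_s: 42.2
tool_pos: [0.4721, 0.065, 0.0603]
tool_rot: [180.0, -0.0, -3.7]
force: [0.7, -0.2, 0.4]
grip_width: 0.0524
grasp_force: 0.0
```

```bash
python3 - <<'E'
from plan import *
c=cam('side');W=cloud(c);z=W[...,2];f=c['frame']
m=np.zeros(z.shape,bool);m[200:245,270:375]=1
blobs(m&(z>.010)&(z<.032)&(f.max(-1)<100),W,50,'narrow handle')
blobs(m&(z>.0015)&(z<.007)&(f.min(-1)>115),W,50,'blade')
plan(([*SN,4],tool(NY-90),.6,1))
E
```

```text
narrow handle px [306. 221.] n 276 rect mm [450.2  67.1] [30.5 93.5] 86.6 z [11.  20.5 25.2]
blade px [339. 219.] n 213 rect mm [542.7  63.8] [51.1 83.5] 78.7 z [1.7 3.4 5.8]
now [472.7  65.3  60.9] [-1.799e+02 -1.000e-01 -3.700e+00] F [-0.4  0.5 -0.4] w 52.1 gf 0.0 t 42.25
jv [-0.1 -0.9  0.1 -0.4 -0.1 -0.1  0.2]
[-0.0026, -0.0015, 0.1898, -0.0003, -0.0007, -0.0002, 0.6] x 1
rows 1
```

The narrow scraper is still where I measured it.

Request:
{"method": "servo_tool", "body": {
  "series": [
    [[-0.002,-0.001,0.1,0,0,0,0.6],[-0.002,-0.001,0.17,0,0,0,0.6],[-0.002,-0.001,0.189,0,0,0,0.6],[-0.002,-0.001,0.189,0,0,0,0.6],[-0.002,-0.001,0.189,0,0,0,0],[-0.002,-0.001,0.189,0,0,0,0],[-0.002,-0.001,0.189,0,0,0,0],[-0.002,-0.001,0.189,0,0,0,0],[-0.002,-0.001,0.189,0,0,0,0],[-0.002,-0.001,0.189,0,0,0,0]]
  ],
  "grip_force": 55
}}

```text
time_s: 43.08
tool_pos: [0.4712, 0.0661, 0.0034]
tool_rot: [-179.9, -0.1, -3.7]
force: [-0.1, 1.5, 4.2]
grip_width: 0.0234
grasp_force: 55.0
```

```bash
python3 - <<'E'
from plan import *
z0=get_obs()['tool_pos'][2]*1000
plan(([*SN,z0+90],tool(NY-90),0,4),(ins(0,105,z0+60),HT,0,8),(ins(0,105,z0+15),HT,0,8))
E
```

```text
now [471.2  66.1   3.4] [-1.799e+02 -1.000e-01 -3.700e+00] F [-0.1  1.5  4.2] w 23.4 gf 55.0 t 43.0833
jv [-0.   0.1  0.  -0.1  0.   0.2  0.1]
[0.0035, 0.0005, -0.3, -0.0004, -0.0003, 0.0001, 0] x 4
[-0.0561, 0.4963, -0.3007, -0.0004, -0.0003, -0.0005, 0] x 8
[-0.0563, 0.4965, -0.1507, -0.0004, -0.0003, -0.0005, 0] x 8
rows 20
```

Request:
{"method": "servo_tool", "body": {
  "series": [
    [[0,0,-0.08,0,0,0,0],[0,0,-0.2,0,0,0,0],[-0.01,0,-0.3,0,0,0,0],[-0.02,0.12,-0.3,0,0,0,0],[-0.04,0.25,-0.3,0,0,0,0],[-0.056,0.38,-0.3,0,0,0,0],[-0.056,0.496,-0.3,0,0,0,0],[-0.056,0.496,-0.3,0,0,0,0],[-0.056,0.496,-0.25,0,0,0,0],[-0.056,0.496,-0.15,0,0,0,0],[-0.056,0.496,-0.15,0,0,0,0],[-0.056,0.496,-0.15,0,0,0,0]]
  ]
}}

```text
time_s: 44.08
tool_pos: [0.4425, -0.082, 0.0467]
tool_rot: [179.9, 0.2, -3.7]
force: [0.8, 0.5, -0.7]
grip_width: 0.0235
grasp_force: 54.9
```

```bash
python3 - <<'E'
from plan import *
plan((ins(0,90,4+3),HT,0,8))
E
```

```text
now [442.5 -82.   46.7] [179.9   0.2  -3.7] F [ 0.8  0.5 -0.7] w 23.5 gf 54.9 t 44.0833
jv [-0.2 -2.2  0.1 -2.5  0.8  0.  -0.3]
[0.0575, -0.0025, 0.0322, 0.0005, 0.0014, -0.0008, 0] x 8
rows 8
```

Request:
{"method": "servo_tool", "body": {
  "series": [
    [[0.03,-0.002,0.02,0,0.001,0,0],[0.057,-0.002,0.032,0,0.001,0,0],[0.057,-0.002,0.032,0,0.001,0,0],[0.057,-0.002,0.032,0,0.001,0,0]]
  ]
}}

```text
time_s: 44.42
tool_pos: [0.462, -0.0823, 0.0392]
tool_rot: [-180.0, -0.2, -3.7]
force: [-0.3, 0.6, -0.7]
grip_width: 0.0238
grasp_force: 54.9
```

```bash
python3 - <<'E'
from blade import *
blade(0,30,50,(-140,-3))
s=ld('side')
W=cloud(s).reshape(-1,3)*1000
q=R.from_euler('z',-HY,degrees=True).apply(W-[629.1,-49,0])-[-43,-44,0]
k=(q[:,2]>30)&(q[:,2]<50)&(q[:,0]>-100)&(q[:,0]<-3)&(abs(q[:,1])<30)&(s['frame'].reshape(-1,3).min(-1)>95)
q=q[k]
for x in range(-90,-10,10):
    t=q[abs(q[:,0]-x)<5]
    if len(t)>5: print(x,len(t),np.percentile(t[:,1],[2,98]).round(1))
b=cv2.resize(s['frame'][190:320,280:420,::-1],None,fx=4,fy=4,interpolation=cv2.INTER_CUBIC);cv2.imwrite('pics/ins2.png',b)
plan((ins(0,0,3.4+2),HT,0,8))
E
```

```text
side 202 pitch -0.19 roll 0.08 tip x -9.9 z there 38.8 y [-18.   -2.8  16.8] rect [-33.2  11. ] [63.6 50.8] 84.2
top 4
-60 11 [-17.7  -6. ]
-50 35 [-18.5  14.9]
-40 41 [-16.4  16.3]
-30 45 [-16.8  15.7]
-20 44 [-17.9  15.6]
now [461.5 -82.2  38.9] [-179.9   -0.2   -3.7] F [ 0.   1.1 -0.8] w 23.5 gf 54.9 t 44.5167
jv [ 0.1  0.   0.   0.4 -0.4 -0.3  0.2]
[0.2941, 0.0007, 0.0129, -0.0003, -0.0012, -0.0006, 0] x 8
rows 8
```

View pics/ins2.png

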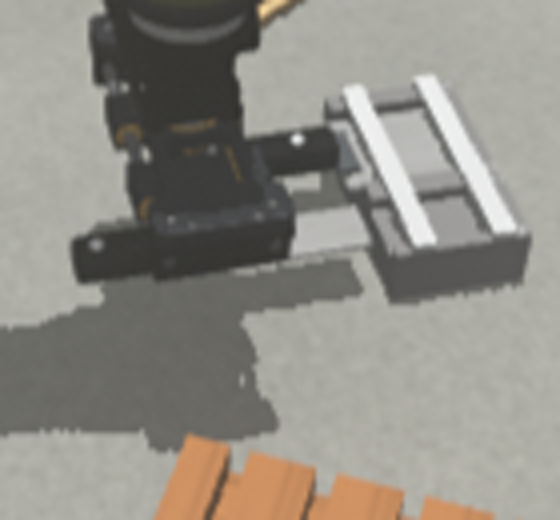

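The wide scraper sits home in the left channel, with its handle at crop (300,150). The narrow blade (crop (330,230)) is centred on the right channel, about 10 mm short of the mouth.

Request:
{"method": "servo_tool", "body": {
  "series": [
    [[0.0,0.0,0.009,0,-0.001,0,0],[0.03,0.0,0.011,0,-0.001,0,0],[0.06,0,0.011,0,-0.001,0,0],[0.09,0,0.011,0,-0.001,0,0],[0.12,0,0.011,0,-0.001,0,0],[0.15,0,0.011,0,-0.001,0,0],[0.18,0,0.011,0,-0.001,0,0],[0.21,0,0.011,0,-0.001,0,0],[0.24,0,0.011,0,-0.001,0,0],[0.26,0,0.011,0,-0.001,0,0],[0.275,0,0.011,0,-0.001,0,0],[0.275,0,0.011,0,-0.001,0,0]]
  ]
}}

```text
time_s: 45.52
tool_pos: [0.5446, -0.0878, 0.0351]
tool_rot: [180.0, -0.0, -3.7]
force: [-0.3, 0.3, -0.2]
grip_width: 0.0238
grasp_force: 54.9
```

```bash
python3 - <<'E'
from blade import *
plan((ins(0,0,3.4+0.5),HT,0,8))
E
```

```text
now [544.6 -87.8  35.1] [180.   -0.   -3.7] F [-0.3  0.3 -0.2] w 23.8 gf 54.9 t 45.5167
jv [-0.4 -1.1  0.4  1.5  0.8  0.3 -0.3]
[0.0163, -0.0003, 0.004, 0.0001, -0.0001, -0.0005, 0] x 8
rows 8
```

Request:
{"method": "servo_tool", "body": {
  "series": [
    [[0.008,0,0.002,0,0,0,0],[0.014,0,0.003,0,0,0,0],[0.02,0,0.003,0,0,0,0],[0.026,0,0.003,0,0,0,0],[0.03,0,0.003,0,0,0,0],[0.03,0,0.003,0,0,0,0]]
  ]
}}

```text
time_s: 46.02
tool_pos: [0.5489, -0.0879, 0.0334]
tool_rot: [-179.9, 0.5, -3.7]
force: [-9.4, 2.0, 4.8]
grip_width: 0.0233
grasp_force: 54.9
```

Request:
{"method": "servo_tool", "body": {
  "series": [
    [[0.006,0,0,0,0,0,0],[0.006,0,0,0,0,0,0],[0.006,0,0,0,0,0,0],[-0.014,0,-0.001,0,0,0,0],[-0.014,0,-0.001,0,0,0,0.42],[-0.014,0,-0.001,0,0,0,0.42],[-0.014,0,-0.001,0,0,0,0.42],[-0.014,0,-0.001,0,0,0,0.42],[-0.014,0,-0.1,0,0,0,0.42],[-0.014,0,-0.2,0,0,0,0.42],[-0.014,0,-0.3,0,0,0,0.42]]
  ]
}}

```text
time_s: 46.93
tool_pos: [0.5483, -0.0882, 0.125]
tool_rot: [180.0, 0.1, -3.7]
force: [0.0, 1.1, -0.2]
grip_width: 0.0365
grasp_force: 0.0
```

Request:
{"method": "servo_tool", "body": {
  "series": [
    [[0,0.1,-0.1,0,0,0,0.42],[-0.1,0.2,-0.2,0,0,0,0.42],[-0.1,0.3,-0.3,0,0,0,0.42],[-0.1,0.4,-0.35,0,0,0,0.42],[-0.1,0.5,-0.35,0,0,0,0.42],[-0.1,0.6,-0.35,0,0,0,0.42],[-0.1,0.7,-0.35,0,0,0,0.42],[-0.1,0.7,-0.35,0,0,0,0.42],[-0.1,0.7,-0.35,0,0,0,0.42]]
  ]
}}

```text
time_s: 47.68
tool_pos: [0.504, -0.2981, 0.2292]
tool_rot: [179.9, 0.0, -4.0]
force: [0.3, 0.5, -0.5]
grip_width: 0.0365
grasp_force: 0.0
```

```bash
python3 - <<'E'
from plan import *
c=cam('top');s=cam('side')
a=cv2.resize(c['frame'][110:290,60:400,::-1],None,fx=2,fy=2,interpolation=cv2.INTER_CUBIC)
cv2.imwrite('pics/fin.png',a)
W=cloud(c)*1000;f=c['frame']
for n,yc in(('wide',26),('narrow',-44)):
    q=R.from_euler('z',-HY,degrees=True).apply(W.reshape(-1,3)-[629.1,-49,0]).reshape(480,640,3)-[-43,yc,0]
    k=(f.max(-1)<90)&(abs(q[...,1])<30)&(q[...,0]>-120)&(q[...,0]<0)&(q[...,2]>40)&(q[...,2]<60)
    t=q[k];print(n,len(t),cv2.minAreaRect(t[:,:2].astype(np.float32)),np.percentile(t[:,2],[5,50,95]).round(1))
W=cloud(s).reshape(-1,3)*1000; q=R.from_euler('z',-RY,degrees=True).apply(W-[517.1,303.9,0]); f=s['frame'].reshape(-1,3).astype(int)
for y in(105,35,-35,-105):
    t=q[(abs(q[:,1]-y)<22)&(q[:,0]>-20)&(q[:,0]<75)&(q[:,2]>20)&(q[:,2]<142)&(f.sum(-1)>300)]
    A=np.c_[t[:,2],t[:,1]-y,np.ones(len(t))];k=np.ones(len(t),bool)
    for _ in range(4):
        x=np.linalg.lstsq(A[k],t[k,0],rcond=None)[0]; k=abs(A@x-t[:,0])<4
    print(y,'lean',np.degrees(np.arctan(x[0])).round(1),'skew',np.degrees(np.arctan(x[1])).round(1),k.sum())
plan()
E
```

```text
wide 451 ((-54.09029769897461, -2.3769941329956055), (28.188892364501953, 97.96324157714844), 89.00894927978516) [47.1 50.8 53.7]
narrow 454 ((-55.032379150390625, -1.8483076095581055), (99.39511108398438, 24.133193969726562), 0.40161120891571045) [46.9 50.9 54.2]
105 lean 21.7 skew 0.1 393
35 lean 20.8 skew -0.9 423
-35 lean 21.2 skew -0.4 476
-105 lean 20.8 skew -0.3 526
now [ 505.4 -294.7  228.9] [-179.9    0.    -3.7] F [-0.3  0.5 -0.1] w 36.3 gf 0.0 t 47.7833
jv [-1.3 -0.5 -0.8  0.3  0.   0.1  0.2]
rows 0
```

View pics/fin.png

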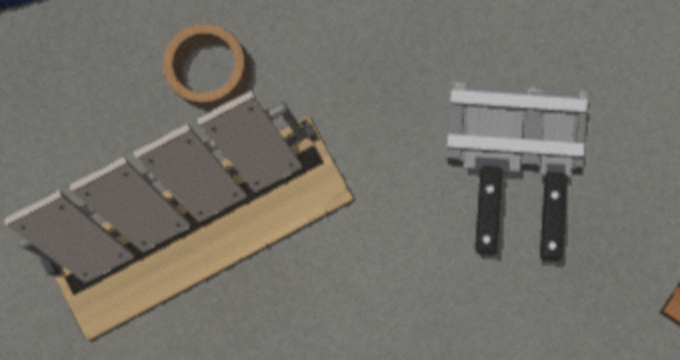

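All four plates lean on the rack, at crop (70,235), (130,205), (190,172) and (250,140). Both scrapers are fully home, with their handles at (489,210) and (554,215). The robot is clear, so I'm handing the job in.

```bash
python3 -c "
from cell import env
print(env.sign_off())"
```

```text
the job is handed in; nothing more can be done
None
```

I raised the backrest to its stop, stood all four plates on the rack at a measured lean of about 21°, slid both scrapers fully home in their own channels, and handed the job in at about 48 s; no verdict came back.

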